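Turn over the guide plates for second-face inspection

ROBOT

A 6-joint arm with a two-finger parallel gripper is mounted at the origin on the work surface. World frame = base frame: x ahead of the robot, y to its left, z up, the work surface at z = 0. Lengths are in mm, angles in rad, forces in N, time in s.
With the tool pointing down it reaches from about 275 to 1000 mm from the base axis. Payload 8.4 kg.
Tool frame: the origin (TCP) lies between the finger pads; the fingertips stand 25 mm ahead of it and the grasp point (between the pads) lies 6 mm ahead of it; z points along the fingers, y is the line along which they close (so a half turn about z gives the same grasp; the last joint's range is limited). The gripper opens to 85 mm and grips with 20 to 120 N. Pads are 22 mm wide; open, the fingers measure 114 mm over their backs; the gripper's body (76 mm by 85 mm) begins 54 mm behind the grasp point. The pads swing forward as they close: fully open they stand 13 mm farther back than shut.
Start: joints at [-1.165, 0.353, 1.633, -0, 1.155, -0.002], TCP at [247.868, -573.75, 256.281] pointing down, gripper open.
Joint ranges: [-2.63, 2.63], [-0.92, 2.1], [0.06, 2.66], [-1.3, 4.44], [0, 2.69], [-3.02, 3.02]. Speed limits (rad/s): [2.22, 2.22, 2.79, 3.14, 3.14, 3.14].

INTERFACE

Orientations are given as [roll, pitch, yaw] about the fixed x, y, z axes, in that order (R = Rz(yaw) Ry(pitch) Rx(roll)).
In Python, from rig import r, eyes, workorder gives the robot as it stands. The module is installed in compiled form; this text tells all that it offers.
- The arm moves only by the tool step_arm, never from a script. Its argument "moves" is a list of rows, each an object of numbers: "tx", "ty", "tz": the shift along the tool's x, y, z scaled (see below); "ax", "ay", "az": the turn, a rotation vector about the tool's x, y, z scaled (see below). In form: [{"tx": .., "ty": .., "tz": .., "ax": .., "ay": .., "az": ..}, ...]. A call has 1 to 5 rows; each row shifts and turns the commanded pose from where the row before left it, along the tool's axes as they then stand; what a row does not reach is not made up. The controller multiplies each number of a shift by 25 mm and each number of a turn by 90 degrees. A row lasts 1/8 s, in which the tool goes at most 62.5 mm and 10.7 degrees, less where a joint would pass 70% of its speed; a pose out of reach is approached as far as the arm can. A call with a number of a shift or a turn outside -1 to 1 is refused whole. A call with a gripper value outside its range is refused whole. "gripper" is the opening, from 0 (shut) to 1 (fully open), set as the call begins (left out, the last holds). The fingers move at their own pace and stop on an object; "newtons" is the grip in N (left out, the last holds). Time passes only in rows, so rows that do not move let the fingers close. It gives the time, the measured TCP pose, the force, the opening and the grip force at its end, in the units of the state.
- r.sense(): the state, without advancing time (a new reading comes with each control period).
- eyes.grab_frame(name): name is "side" or "top"; returns (picture, depth): 400x640x3 uint8, red, green, blue; 400x640 float32, mm along the optical axis (not along the pixel's ray), 0 where there is no reading.
- eyes.camera_info(name): a dict with "intrinsics" (3x3 intrinsics, pixels), "cam_to_world" (4x4, takes a point from camera to world coordinates). Camera axes: x right, y up, looking along -z (the intrinsics and any distortion apply to the point x, -y, -z); pixel columns grow to the right and rows downward; lengths in mm; the calibration is good to about 2 mm. A picture is of the moment at which its call begins. camera_info takes no time and is no camera call.
- workorder.sign_off(): hands the job in; it is judged then, once.
The state is a dict: "clock": time; "qpos": joint angles; "qvel": joint speeds; "joint_efforts": joint torques, N m; "eef_pos": TCP position; "tcp_rot": TCP orientation; "contact_force": force on the tool from outside, world axes, zero at the start; "wrist_torque": the same for the moment, N m; "opening": opening from 0.0 (shut) to 1.0 (fully open); "grasp_force": force on a finger pad.
Only numpy, scipy, OpenCV 4.12 (cv2) and the standard library are available. Lean on these libraries where they do the work, as an engineer would, in place of code of your own. Each camera call takes 0.05 s, during which the arm holds its last target. There are 200 camera calls.

TASK

Get the batch ready for inspecting its second face: turn over every guide plate lying on the bench and lay it flat on the dark granite plate with its milled channel facing up, each lying wholly on the granite and none on top of another. Lift the steel setting master off its peg and stand it upright on the granite plate too, without ever tipping it over. When all of that is in place, swing the camera arm out over the granite until it seats at its end stop; leave the connecting rods and the bottle undisturbed.

Things in the scene. Friction and masses are not known exactly. Their poses are not given: they have to be found in the camera images.
- guide0: Loose aluminium guide plate, 56 (own x) x 48 (y) x 14 mm (z), 0.1 to 0.17 kg. Origin at its very centre. Its +z face is plain; its -z face has a 26 mm wide, 5 mm deep milled channel along x between two rails. At the start it lies on the bench channel down, +z up. It can stand on a long edge (56 x 14 mm side). Two or three are present; an absent one is None.
- guide1: Loose aluminium guide plate, 56 (own x) x 48 (y) x 14 mm (z), 0.1 to 0.17 kg. Origin at its very centre. Its +z face is plain; its -z face has a 26 mm wide, 5 mm deep milled channel along x between two rails. At the start it lies on the bench channel down, +z up. It can stand on a long edge (56 x 14 mm side). Two or three are present; an absent one is None.
- guide2: Loose aluminium guide plate, 56 (own x) x 48 (y) x 14 mm (z), 0.1 to 0.17 kg. Origin at its very centre. Its +z face is plain; its -z face has a 26 mm wide, 5 mm deep milled channel along x between two rails. At the start it lies on the bench channel down, +z up. It can stand on a long edge (56 x 14 mm side). Two or three are present; an absent one is None.
- plate: Fixed dark granite inspection plate, 220 (own x) x 340 (own y) x 16 mm high. Origin at the centre of its underside, on the bench (bench top z = 0); its top is at z = 0.016.
- master: Loose steel setting master, 0.25 to 0.4 kg. Origin: centre of its underside, z up. Round foot 48 mm across, 30 mm high; on it an upright tab 34 mm wide (own y), 10 mm thick (own x), up to 95 mm. A window in the tab, 22 mm wide, from 30 to 62 mm high, hangs on the peg (peg along own x, foot 50 mm over the bench); the solid tab above, 62 to 95 mm, is the grip.
- peg_stand: Fixed peg stand. Origin: underside centre of its 120 x 120 x 14 mm foot. Post 20 x 24 mm at own x = +45 mm, 134 mm tall. From it an 8 mm steel peg runs level to own -x, axis at 108 mm height, to own x = -42 mm, where it turns up to 122 mm (10 mm over the peg). The master hangs at about own x = -5 mm: lift it 12 to 20 mm, then draw it 70 mm or more to own -x.
- peg_tip (a point): Top of the upturned tip of the peg.
- camera_arm (a joint): Swing angle of the white camera arm, rad: 0 folded (points along the granite plate's -x, beside it), grows anticlockwise from above to 1.571, seated at the end stop (points along the plate's -y, over it). Friction pivot without springs: stays where left, so take it right up to the stop. 1 N at the grip moves it. Starts at 0 to 0.4.
- swing_grip (a point): Middle of the black upright grip pin on the camera arm: 16 mm across, standing from 166 mm (top of the arm) to 208 mm over the bench; this point is at 190 mm, 140 mm from the pivot. The underside of the arm is 152 mm over the bench, of the camera at its end 134 mm.
- swing_pivot (a point): Point on the arm's upright pivot axis. The fixed post below it is 24 mm across on an 80 mm round foot, beside the granite plate's +y edge.
- conrod_a: Bystander: dark connecting rod, 187 x 76 x 22 mm, on the bench beyond the work. Leave alone.
- conrod_b: Bystander: a second such connecting rod. Leave alone.
- cleaner: Bystander: white bottle, 56 mm across, 130 mm tall. Leave alone.
Mind the look-alikes: they are no part of the job. Leave any purple look-alike of the guide0 alone. Leave any purple look-alike of the guide1 alone.

How it is judged:
By the outcome, as a careful person would: the job done as asked, in the order asked, and still so for the second after the job is handed in, with the robot touching nothing.
Of guide0, guide1, guide2 only 2 to 3 are there at a start; the rules pass over those that are not, and their reading is None.
At some moment in a run one of guide0, guide1, guide2 may be knocked a few centimetres aside while the robot is not near it.
It also fails if it takes over 210 s, if anything falls off the work surface, if the arm or the gripper's body presses on something with over 40 N, if the wrist force passes 120 N, or if a joint passes its speed limit or range.

## Working session

There is one attempt and no reset: what is moved stays moved. The work goes in short steps, Python scripts to look and compute and a tool call to move; the robot and the scene stay as the last step left them, time stands still between calls to the robot, and variables do not carry over. Pictures are saved under pics/ and viewed, at most 14 in all, crops included, and the job is handed in when it is done.

Besides the shell and the picture viewer there is one more tool, called after ">>>" by a JSON object that holds its "api" and its "payload", one argument or row to a line. step_arm: Moves the arm, as the interface text tells. Its arguments: {"type":"object","properties":{"moves":{"type":"array","items":{"type":"object","properties":{"tx":{"type":"number"},"ty":{"type":"number"},"tz":{"type":"number"},"ax":{"type":"number"},"ay":{"type":"number"},"az":{"type":"number"}}}},"gripper":{"type":"number"},"newtons":{"type":"number"}},"required":["moves"]}

```bash
mkdir -p pics; ls; cat > h.py <<'E'
import numpy as np, cv2
from rig import r, eyes, workorder
def grab(n,tag):
    p,d=eyes.grab_frame(n); np.savez(f'pics/{tag}.npz',p=p,d=d); cv2.imwrite(f'pics/{tag}.png',p[...,::-1]); return p,d
def w(n,u,v,depth):
    c=eyes.camera_info(n); K=np.array(c['intrinsics']);T=np.array(c['cam_to_world'])
    x=(u-K[0,2])/K[0,0]*depth; y=(v-K[1,2])/K[1,1]*depth
    return (T@np.array([x,-y,-depth,1]))[:3]
def ray(n,u,v,z):
    a=w(n,u,v,1.);b=w(n,u,v,1000.)
    return a+(b-a)*(z-a[2])/(b[2]-a[2])
def cloud(n,d):
    c=eyes.camera_info(n); K=np.array(c['intrinsics']);T=np.array(c['cam_to_world'])
    v,u=np.mgrid[0:400,0:640]
    P=np.stack([(u-K[0,2])/K[0,0]*d,-(v-K[1,2])/K[1,1]*d,-d],-1)
    return P@T[:3,:3].T+T[:3,3]
def st():
    s=r.sense(); print({k:np.round(s[k],3).tolist() for k in ('clock','qpos','eef_pos','tcp_rot','contact_force','opening','grasp_force')})
E
python3 - <<'E'
from h import *
for n in('top','side'):
    grab(n,n+'0'); c=eyes.camera_info(n); print(n,np.round(c['intrinsics'],1).tolist(),np.round(c['cam_to_world'],3).tolist())
st()
E
```

```text
pics
top [[419.3, 0.0, 321.5], [0.0, 419.3, 205.6], [0.0, 0.0, 1.0]] [[-0.024, 0.996, -0.088, 483.281], [-1.0, -0.023, 0.02, 13.43], [0.018, 0.089, 0.996, 1325.783], [0.0, 0.0, 0.0, 1.0]]
side [[519.5, 0.0, 318.5], [0.0, 519.5, 203.4], [0.0, 0.0, 1.0]] [[0.898, 0.286, -0.334, -30.162], [-0.439, 0.601, -0.667, -1166.413], [0.01, 0.746, 0.666, 1290.982], [0.0, 0.0, 0.0, 1.0]]
{'clock': 0.1, 'qpos': [-1.165, 0.354, 1.634, -0.0, 1.155, -0.002], 'eef_pos': [247.713, -573.372, 255.626], 'tcp_rot': [-3.14, 0.0, 0.408], 'contact_force': [0.08, 0.853, 0.353], 'opening': 1.004, 'grasp_force': 0.0}
```

View pics/top0.png

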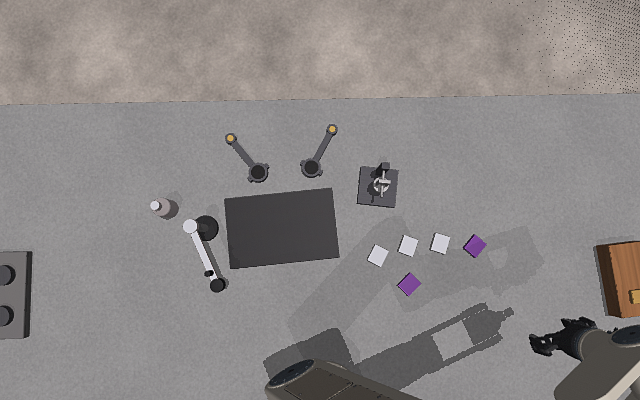

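View pics/side0.png

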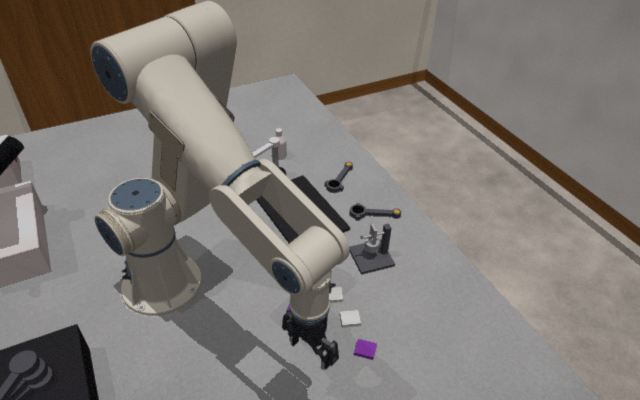

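Top view: the granite plate is centred near (282,228). Silver plates lie at (377,255), (408,245) and (440,243), with purple look-alikes at (475,245) and (409,284). The peg stand and master are at (378,186). The camera arm runs from its pivot at (190,226) to its camera at (217,285), with the grip near (208,273). The side view shows the same scene, partly hidden by the arm. The three silver plates fit the guides because they are bare aluminium and the other two are purple. I'll confirm that in a crop.

```bash
python3 - <<'E'
from h import *
z=np.load('pics/top0.npz');p,d=z['p'],z['d'];C=cloud('top',d)
cv2.imwrite('pics/crop0.png',cv2.resize(p[140:310,160:500,::-1],None,fx=2.35,fy=2.35,interpolation=cv2.INTER_CUBIC))
hsv=cv2.cvtColor(p,cv2.COLOR_RGB2HSV).astype(int)
g=p.astype(int)
m=((g.min(2)>165)).astype(np.uint8)
n,l,s,c=cv2.connectedComponentsWithStats(m)
for i in range(1,n):
    if 60<s[i,4]<2000:
        P=C[l==i]; cn=cv2.findContours((l==i).astype(np.uint8),0,1)[0][0]
        print(i,s[i],c[i].round(1),'z',np.median(P[:,2]).round(1),'mean',np.median(P,0).round(1))
for u,v in[(377,255),(408,245),(440,243)]:
    i=l[v,u]
    vv,uu=np.nonzero(l==i); pts=np.array([ray('top',a,b,14)[:2] for a,b in zip(uu,vv)],np.float32)
    print((u,v),cv2.minAreaRect(pts),pts.mean(0))
# granite
print('granite',[ray('top',u,v,16)[:2].round(1).tolist() for u,v in[(224.5,199),(332,188),(339,257.5),(230,269)]])
print('bench z',np.median(C[330:345,500:560,2]), 'gran z',np.median(C[215:245,260:310,2]))
E
```

```text
50 [150 201   9   9  66] [154.1 204.9] z 129.2 mean [601.9 465.7 129.2]
51 [183 219  35  62 475] [198.3 244.5] z 166.6 mean [490.6 331.4 166.6]
52 [431 233  19  21 268] [440.2 243. ] z 13.7 mean [ 473.3 -382.3   13.7]
53 [399 235  20  22 268] [408.1 245.5] z 13.8 mean [ 469.1 -281.    13.8]
56 [368 245  21  22 270] [377.7 255.1] z 13.5 mean [ 440.6 -184.9   13.5]
64 [598 362  42  38 456] [622.9 384. ] z 668.7 mean [ 255.5 -456.   668.7]
(377, 255) ((440.41998291015625, -184.44094848632812), (45.89425277709961, 54.75531768798828), 61.36977005004883) [ 440.31256 -184.36177]
(408, 245) ((468.15753173828125, -280.65911865234375), (47.002174377441406, 55.37479782104492), 67.77946472167969) [ 468.02148 -280.7953 ]
(440, 243) ((473.505126953125, -382.1033935546875), (47.23020553588867, 54.87427520751953), 70.53681182861328) [ 473.2374  -382.02386]
granite [[626.7, 289.9], [654.0, -47.5], [436.1, -63.4], [409.3, 273.9]]
bench z 1.9910629116970995 gran z 15.383423565515386
```

View pics/crop0.png

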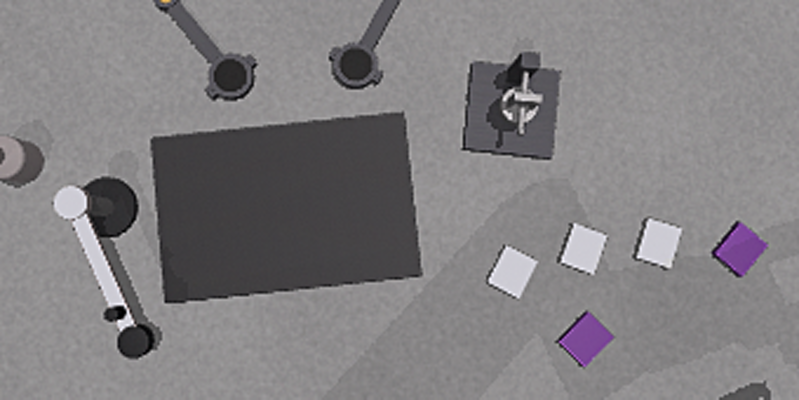

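The crop confirms three silver plates (guides), with the two purple ones clearly different. Next is a planning helper that prints moves in tool units.

```bash
cat >> h.py <<'E'
from scipy.spatial.transform import Rotation as Ro
def tool(yaw,tilt):  # deg; tool down with yaw, then tilt about tool y
    return Ro.from_euler('z',yaw,degrees=True)*Ro.from_euler('x',180,degrees=True)*Ro.from_euler('y',tilt,degrees=True)
def now():
    s=r.sense(); return np.array(s['eef_pos'],float),Ro.from_euler('xyz',s['tcp_rot'])
def plan(p0,R0,p1,R1,n=None):
    """straight line + constant turn; prints one row"""
    rv=(R0.inv()*R1).as_rotvec(degrees=True); dp=np.array(p1)-p0
    sh=R0.inv().apply(dp)
    m=max(np.linalg.norm(rv)/10.2,np.abs(sh).max()/24.9,1); n=n or int(np.ceil(m))
    q,R=p0.copy(),R0; rows=[]
    for i in range(n):
        rows.append(np.r_[R.inv().apply(dp/n)/25,rv/n/90].round(3)); R=R*Ro.from_rotvec(rv/n,degrees=True)
    if np.ptp(rows,axis=0).max()<.003: print(n,'x',rows[0].tolist())
    else:
        for x in rows: print(x.tolist())
    return np.array(p1,float),R1
def chain(*wps):
    p,R=now()
    for q,S in wps: p,R=plan(p,R,q,S)
E
python3 - <<'E'
from h import *
c=np.array([440.4,-184.4]);y=61.4
t=c+16*np.array([np.cos(np.radians(y)),np.sin(np.radians(y))]); 
p,R=now()
chain(([448,-170,150],R),([448,-170,150],tool(y,-52)),([448,-170,27],tool(y,-52)))
z=np.load('pics/top0.npz');C=cloud('top',z['d'])
for u,v in[(190,226),(217,285),(208,272),(382,184),(385,167),(381,196)]: print((u,v),C[v-1:v+2,u-1:u+2].reshape(-1,3).max(0).round(0),np.median(C[v-1:v+2,u-1:u+2].reshape(-1,3),0).round(0))
E
```

```text
14 x [0.982, -0.831, 0.303, 0.0, 0.0, 0.0]
7 x [0.0, 0.0, 0.0, -0.027, -0.079, -0.056]
4 x [0.969, -0.0, 0.757, 0.0, 0.0, 0.0]
(190, 226) [540. 355. 176.] [538. 351. 173.]
(217, 285) [379. 283. 170.] [376. 279. 166.]
(208, 272) [416. 296. 209.] [414. 293. 208.]
(382, 184) [ 650. -184.  135.] [ 650. -189.  116.]
(385, 167) [ 700. -193.  139.] [ 696. -196.  135.]
(381, 196) [ 622. -182.  125.] [ 616. -185.  115.]
```

>>> {"api": "step_arm", "payload": {
  "moves": [
    {"tx": 0.98,"ty": -0.83,"tz": 0.3},
    {"tx": 0.98,"ty": -0.83,"tz": 0.3},
    {"tx": 0.98,"ty": -0.83,"tz": 0.3},
    {"tx": 0.98,"ty": -0.83,"tz": 0.3},
    {"tx": 0.98,"ty": -0.83,"tz": 0.3}
  ],
  "gripper": 0.85
}}

```text
schema error: expected keys tx, ty, tz, ax, ay, az
```

>>> {"api": "step_arm", "payload": {
  "moves": [
    {"tx": 0.98,"ty": -0.83,"tz": 0.3},
    {"tx": 0.98,"ty": -0.83,"tz": 0.3},
    {"tx": 0.98,"ty": -0.83,"tz": 0.3},
    {"tx": 0.98,"ty": -0.83,"tz": 0.3},
    {"tx": 0.98,"ty": -0.83,"tz": 0.3}
  ]
}}

```text
schema error: expected keys tx, ty, tz, ax, ay, az
```

>>> {"api": "step_arm", "payload": {
  "moves": [
    {"tx": 0.98,"ty": -0.83,"tz": 0.3},
    {"tx": 0.98,"ty": -0.83,"tz": 0.3},
    {"tx": 0.98,"ty": -0.83,"tz": 0.3},
    {"tx": 0.98,"ty": -0.83,"tz": 0.3},
    {"ax": -0.027,"ay": -0.079,"az": -0.056}
  ]
}}

```text
schema error: expected keys tx, ty, tz, ax, ay, az
```

>>> {"api": "step_arm", "payload": {
  "moves": [
    {"ax": -0.027,"ay": -0.079,"az": -0.056},
    {"ax": -0.027,"ay": -0.079,"az": -0.056},
    {"ax": -0.027,"ay": -0.079,"az": -0.056},
    {"ax": -0.027,"ay": -0.079,"az": -0.056},
    {"ax": -0.027,"ay": -0.079,"az": -0.056}
  ]
}}

```text
schema error: expected keys tx, ty, tz, ax, ay, az
```

>>> {"api": "step_arm", "payload": {
  "moves": [
    {"ax": -0.027,"ay": -0.079,"az": -0.056},
    {}
  ]
}}

```text
schema error: expected keys tx, ty, tz, ax, ay, az
```

```bash
python3 - <<'E'
from h import *
st(); grab('side','side1'); grab('top','top1')
p=cv2.imread('pics/side1.png'); cv2.imwrite('pics/side1c.png',cv2.resize(p[130:380,200:460],None,fx=2.2,fy=2.2))
chain(([448,-170,90],tool(61.4,-52)),([448,-170,27],tool(61.4,-52)))
E
```

```text
{'clock': 0.1, 'qpos': [-1.165, 0.354, 1.634, -0.0, 1.155, -0.002], 'eef_pos': [247.713, -573.372, 255.626], 'tcp_rot': [-3.14, 0.0, 0.408], 'contact_force': [0.08, 0.853, 0.353], 'opening': 1.004, 'grasp_force': 0.0}
[0.982, -0.831, 0.475, -0.014, -0.04, -0.028]
[1.045, -0.796, 0.394, -0.014, -0.04, -0.028]
[1.101, -0.756, 0.31, -0.014, -0.04, -0.028]
[1.15, -0.712, 0.224, -0.014, -0.04, -0.028]
[1.192, -0.664, 0.136, -0.014, -0.04, -0.028]
[1.226, -0.613, 0.047, -0.014, -0.04, -0.028]
[1.252, -0.559, -0.043, -0.014, -0.04, -0.028]
[1.27, -0.501, -0.133, -0.014, -0.04, -0.028]
[1.279, -0.441, -0.223, -0.014, -0.04, -0.028]
[1.281, -0.379, -0.312, -0.014, -0.04, -0.028]
[1.274, -0.315, -0.399, -0.014, -0.04, -0.028]
[1.259, -0.25, -0.484, -0.014, -0.04, -0.028]
[1.235, -0.183, -0.567, -0.014, -0.04, -0.028]
[1.204, -0.117, -0.646, -0.014, -0.04, -0.028]
2 x [0.993, -0.0, 0.776, 0.0, 0.0, 0.0]
```

View pics/side1c.png

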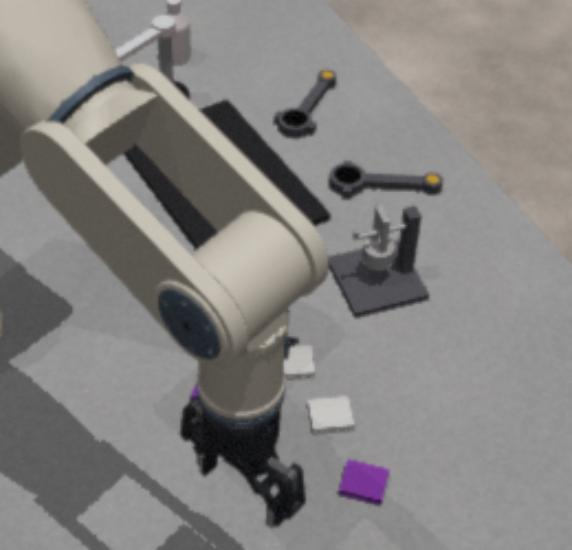

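The picture still shows the start pose: the rows were refused because every row needs all six keys. I'll resend them.

>>> {"api": "step_arm", "payload": {
  "moves": [
    {"tx": 0.98,"ty": -0.83,"tz": 0.3,"ax": 0,"ay": 0,"az": 0},
    {"tx": 0.98,"ty": -0.83,"tz": 0.3,"ax": 0,"ay": 0,"az": 0},
    {"tx": 0.98,"ty": -0.83,"tz": 0.3,"ax": 0,"ay": 0,"az": 0},
    {"tx": 0.98,"ty": -0.83,"tz": 0.3,"ax": 0,"ay": 0,"az": 0},
    {"tx": 0.98,"ty": -0.83,"tz": 0.3,"ax": 0,"ay": 0,"az": 0}
  ],
  "gripper": 0.85
}}

```text
clock: 0.82
eef_pos: [319.5, -428.9, 218.5]
tcp_rot: [-3.142, -0.0, 0.408]
contact_force: [0.2, -0.6, -0.3]
opening: 0.851
grasp_force: 0.0
```

>>> {"api": "step_arm", "payload": {
  "moves": [
    {"tx": 0.98,"ty": -0.83,"tz": 0.3,"ax": 0,"ay": 0,"az": 0},
    {"tx": 0.98,"ty": -0.83,"tz": 0.3,"ax": 0,"ay": 0,"az": 0},
    {"tx": 0.98,"ty": -0.83,"tz": 0.3,"ax": 0,"ay": 0,"az": 0},
    {"tx": 0.98,"ty": -0.83,"tz": 0.3,"ax": 0,"ay": 0,"az": 0},
    {"tx": 0.98,"ty": -0.83,"tz": 0.3,"ax": 0,"ay": 0,"az": 0}
  ]
}}

```text
clock: 1.45
eef_pos: [390.8, -285.2, 181.1]
tcp_rot: [3.142, -0.0, 0.408]
contact_force: [0.4, -0.5, -0.3]
opening: 0.853
grasp_force: 0.0
```

>>> {"api": "step_arm", "payload": {
  "moves": [
    {"tx": 0.98,"ty": -0.83,"tz": 0.3,"ax": 0,"ay": 0,"az": 0},
    {"tx": 0.98,"ty": -0.83,"tz": 0.3,"ax": 0,"ay": 0,"az": 0},
    {"tx": 0.98,"ty": -0.83,"tz": 0.3,"ax": 0,"ay": 0,"az": 0},
    {"tx": 0.98,"ty": -0.83,"tz": 0.3,"ax": 0,"ay": 0,"az": 0},
    {"tx": 0,"ty": 0,"tz": 0,"ax": -0.027,"ay": -0.079,"az": -0.056}
  ]
}}

```text
clock: 2.08
eef_pos: [446.8, -170.3, 150.9]
tcp_rot: [3.105, 0.129, 0.494]
contact_force: [-0.1, -0.3, -0.7]
opening: 0.852
grasp_force: 0.0
```

>>> {"api": "step_arm", "payload": {
  "moves": [
    {"tx": 0,"ty": 0,"tz": 0,"ax": -0.027,"ay": -0.079,"az": -0.056},
    {"tx": 0,"ty": 0,"tz": 0,"ax": -0.027,"ay": -0.079,"az": -0.056},
    {"tx": 0,"ty": 0,"tz": 0,"ax": -0.027,"ay": -0.079,"az": -0.056},
    {"tx": 0,"ty": 0,"tz": 0,"ax": -0.027,"ay": -0.079,"az": -0.056},
    {"tx": 0,"ty": 0,"tz": 0,"ax": -0.027,"ay": -0.079,"az": -0.056}
  ]
}}

```text
clock: 2.7
eef_pos: [448.2, -170.9, 151.5]
tcp_rot: [3.091, 0.779, 0.947]
contact_force: [-0.4, -0.6, -0.7]
opening: 0.852
grasp_force: 0.0
```

>>> {"api": "step_arm", "payload": {
  "moves": [
    {"tx": 0,"ty": 0,"tz": 0,"ax": -0.027,"ay": -0.079,"az": -0.056},
    {"tx": 0,"ty": 0,"tz": 0,"ax": 0,"ay": 0,"az": 0},
    {"tx": 0,"ty": 0,"tz": 0,"ax": 0,"ay": 0,"az": 0}
  ]
}}

```text
clock: 3.08
eef_pos: [447.6, -171.0, 151.2]
tcp_rot: [-3.141, 0.9, 1.068]
contact_force: [0.7, 0.1, -0.5]
opening: 0.85
grasp_force: 0.0
```

```bash
cat >> h.py <<'E'
def guides(tag,pts=None):
    p,d=grab('top',tag); C=cloud('top',d)
    m=(p.min(2)>150)&(np.ptp(p.astype(int),axis=2)<25)&(C[...,2]<40)
    n,l,s,c=cv2.connectedComponentsWithStats(m.astype(np.uint8))
    for i in range(1,n):
        if 80<s[i,4]<400:
            vv,uu=np.nonzero(l==i); z=np.median(C[l==i][:,2]); q=np.array([ray('top',a,b,z)[:2] for a,b in zip(uu,vv)],np.float32)
            (x,y),(a,b),t=cv2.minAreaRect(q); 
            print('sil',s[i,4],c[i].round(0),'xyz',round(x,1),round(y,1),z.round(1),'size',round(a),round(b),'long dir',round(t if a>b else t+90,1))
E
python3 - <<'E'
from h import *
st(); guides('top1')
p,d=grab('side','side1');C=cloud('side',d)
m=(p.min(2)>140)&(np.ptp(p.astype(int),axis=2)<30)&(C[...,2]<25)&(C[...,2]>5)
n,l,s,c=cv2.connectedComponentsWithStats(m.astype(np.uint8))
for i in range(1,n):
    if s[i,4]>60: print('side',s[i,4],c[i].round(),np.median(C[l==i],0).round(1))
cv2.imwrite('pics/side1c.png',cv2.resize(p[130:380,200:460,::-1],None,fx=2.2,fy=2.2))
chain(([448,-170,27],tool(61.4,-52)))
E
```

```text
{'clock': 3.075, 'qpos': [0.08, 0.572, 1.897, -0.734, 1.352, 1.008], 'eef_pos': [447.631, -171.025, 151.248], 'tcp_rot': [-3.141, 0.9, 1.068], 'contact_force': [0.7, 0.078, -0.497], 'opening': 0.85, 'grasp_force': 0.0}
sil 88 [614.  85.] xyz 1266.0 -1550.0 -749.1 size 120 50 long dir 41.4
sil 126 [139.  95.] xyz 1248.1 884.4 -750.8 size 111 69 long dir 38.3
sil 271 [440. 243.] xyz 473.5 -382.3 13.9 size 48 55 long dir 160.2
sil 271 [408. 245.] xyz 467.9 -281.0 13.6 size 47 56 long dir 159.0
sil 250 [378. 256.] xyz 440.2 -185.2 13.6 size 47 55 long dir 151.4
side 1011 [165. 293.] [  7.4 -74.3  11.7]
side 201 [311. 275.] [ 438.9 -183.3   11.9]
side 220 [333. 293.] [ 467.8 -279.1   11.9]
side 252 [350. 317.] [ 472.  -381.    12.3]
[0.986, -0.005, 0.765, -0.001, -0.001, -0.001]
[0.988, -0.004, 0.763, -0.001, -0.001, -0.001]
[0.989, -0.004, 0.761, -0.001, -0.001, -0.001]
[0.991, -0.004, 0.759, -0.001, -0.001, -0.001]
```

View pics/side1c.png

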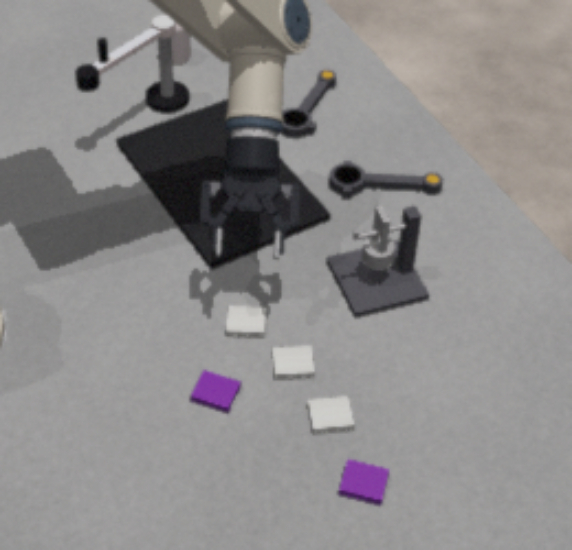

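The tilted gripper stands above guide A (crop 245,320), and both views agree on its place. I'll descend, then close.

>>> {"api": "step_arm", "payload": {
  "moves": [
    {"tx": 0.985,"ty": 0,"tz": 0.76,"ax": 0,"ay": 0,"az": 0},
    {"tx": 0.985,"ty": 0,"tz": 0.76,"ax": 0,"ay": 0,"az": 0},
    {"tx": 0.985,"ty": 0,"tz": 0.76,"ax": 0,"ay": 0,"az": 0},
    {"tx": 0.985,"ty": 0,"tz": 0.76,"ax": 0,"ay": 0,"az": 0},
    {"tx": 0,"ty": 0,"tz": 0,"ax": 0,"ay": 0,"az": 0}
  ]
}}

```text
clock: 3.8
eef_pos: [447.3, -170.3, 26.2]
tcp_rot: [-3.137, 0.902, 1.071]
contact_force: [-0.3, -1.1, 0.5]
opening: 0.849
grasp_force: 0.0
```

>>> {"api": "step_arm", "payload": {
  "moves": [
    {"tx": 0,"ty": 0,"tz": 0,"ax": 0,"ay": 0,"az": 0},
    {"tx": 0,"ty": 0,"tz": 0,"ax": 0,"ay": 0,"az": 0},
    {"tx": 0,"ty": 0,"tz": 0,"ax": 0,"ay": 0,"az": 0},
    {"tx": 0,"ty": 0,"tz": 0,"ax": 0,"ay": 0,"az": 0}
  ],
  "gripper": 0.5,
  "newtons": 50
}}

```text
clock: 4.3
eef_pos: [448.6, -169.9, 28.4]
tcp_rot: [3.141, 0.903, 1.069]
contact_force: [0.8, 1.0, 7.8]
opening: 0.624
grasp_force: 52.7
```

```bash
python3 - <<'E'
from h import *
st()
p,d=grab('side','side2')
cv2.imwrite('pics/side2c.png',cv2.resize(p[200:300,250:370,::-1],None,fx=6,fy=6))
E
```

```text
{'clock': 4.3, 'qpos': [0.083, 0.79, 1.892, -0.779, 1.2, 1.162], 'eef_pos': [448.64, -169.943, 28.404], 'tcp_rot': [3.141, 0.903, 1.069], 'contact_force': [0.759, 1.032, 7.843], 'opening': 0.624, 'grasp_force': 52.714}
```

View pics/side2c.png

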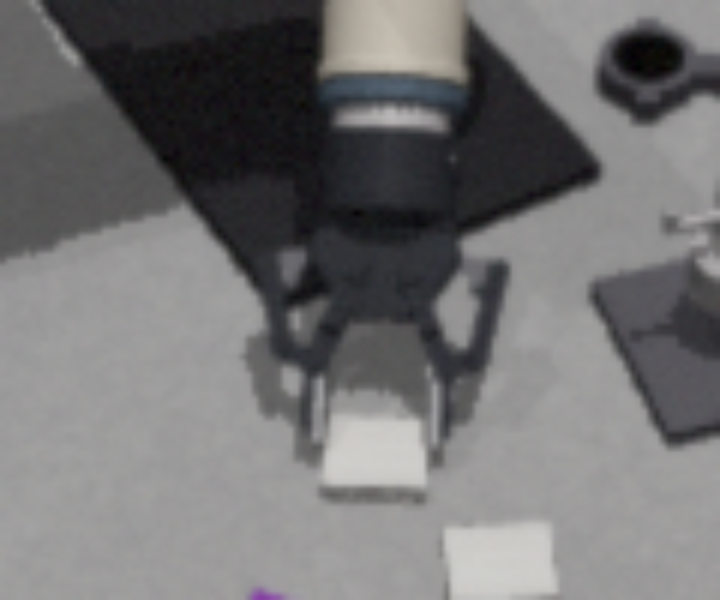

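Guide A is gripped between the fingers (crop 375,455), and the tips just touch the bench. I'll plan the lift, flip and carry.

```bash
cat >> h.py <<'E'
G0=np.array([531.5,113.]);ga=np.radians(4.4)
def gr(x,y): return G0+x*np.array([np.cos(ga),np.sin(ga)])+y*np.array([-np.sin(ga),np.cos(ga)])
def place(rel,yaw,tilt,xy,t1,clear=1.0):
    """rel: plate centre in tool frame at grasp (tilt t1); final TCP so plain-face lower corner touches granite and lands at xy"""
    R=tool(yaw,tilt); Rp=R*tool(0,t1).inv()  # grasp-tilt frame plate: axes world-like with yaw 0
    loc=Rp.apply([[sx*24,0,sz*7] for sx in(-1,1) for sz in(-1,1)]) # plate own-y along x0 of yaw-0 frame
    k=loc[:,2].argmin(); xd=np.array([np.cos(np.radians(yaw)),np.sin(np.radians(yaw)),0])
    corner=np.r_[xy,16+clear]+24*xd; corner[2]=16+clear
    c=corner-loc[k]; return c-R.apply(rel),R,c
def js(p0,R0,p1,R1,n):
    rv=(R0.inv()*R1).as_rotvec(degrees=True); dp=(np.array(p1)-p0)/n; R=R0
    for i in range(n):
        a=R.inv().apply(dp)/25; b=rv/n/90
        print('{"tx": %g, "ty": %g, "tz": %g, "ax": %g, "ay": %g, "az": %g},'%(*a.round(2),*b.round(3))); R=R*Ro.from_rotvec(rv/n,degrees=True)
    print('  max',np.abs(dp).max().round(1),'deg/row',(np.linalg.norm(rv)/n).round(1))
E
cat > pl.py <<'E'
from h import *
import sys,json
def rel_of(c,z=7):
    p,R=now(); q=R.inv().apply(np.r_[c,z]-p); q[1]=0; return q
E
python3 - <<'E'
from pl import *
rel=rel_of((440.3,-184.9)); print('rel',rel)
p,R=now()
P,RF,c=place(rel,94.4,63,gr(-45,95),-52); print('final',P.round(1),c.round(1),gr(-45,95))
up=p+[0,0,50]
js(p,R,up,R,2)
js(up,R,np.r_[P[:2],125],RF,16)
E
```

```text
rel [ 6.17940616  0.         26.68041041]
final [479.8 197.9  48.3] [477.8 224.4  41.7] [479.34431848 204.2676552 ]
{"tx": -0.79, "ty": 0, "tz": -0.62, "ax": 0, "ay": 0, "az": 0},
{"tx": -0.79, "ty": 0, "tz": -0.62, "ax": 0, "ay": 0, "az": 0},
  max 25.0 deg/row 0.0
{"tx": 0.43, "ty": -0.37, "tz": -0.73, "ax": 0.003, "ay": 0.077, "az": -0.027},
{"tx": 0.53, "ty": -0.36, "tz": -0.67, "ax": 0.003, "ay": 0.077, "az": -0.027},
{"tx": 0.62, "ty": -0.33, "tz": -0.6, "ax": 0.003, "ay": 0.077, "az": -0.027},
{"tx": 0.71, "ty": -0.31, "tz": -0.52, "ax": 0.003, "ay": 0.077, "az": -0.027},
{"tx": 0.78, "ty": -0.28, "tz": -0.43, "ax": 0.003, "ay": 0.077, "az": -0.027},
{"tx": 0.83, "ty": -0.25, "tz": -0.33, "ax": 0.003, "ay": 0.077, "az": -0.027},
{"tx": 0.88, "ty": -0.21, "tz": -0.23, "ax": 0.003, "ay": 0.077, "az": -0.027},
{"tx": 0.91, "ty": -0.17, "tz": -0.12, "ax": 0.003, "ay": 0.077, "az": -0.027},
{"tx": 0.92, "ty": -0.13, "tz": -0.01, "ax": 0.003, "ay": 0.077, "az": -0.027},
{"tx": 0.92, "ty": -0.1, "tz": 0.11, "ax": 0.003, "ay": 0.077, "az": -0.027},
{"tx": 0.9, "ty": -0.06, "tz": 0.22, "ax": 0.003, "ay": 0.077, "az": -0.027},
{"tx": 0.87, "ty": -0.02, "tz": 0.32, "ax": 0.003, "ay": 0.077, "az": -0.027},
{"tx": 0.83, "ty": 0.02, "tz": 0.43, "ax": 0.003, "ay": 0.077, "az": -0.027},
{"tx": 0.77, "ty": 0.06, "tz": 0.52, "ax": 0.003, "ay": 0.077, "az": -0.027},
{"tx": 0.69, "ty": 0.09, "tz": 0.61, "ax": 0.003, "ay": 0.077, "az": -0.027},
{"tx": 0.61, "ty": 0.12, "tz": 0.69, "ax": 0.003, "ay": 0.077, "az": -0.027},
  max 23.0 deg/row 7.4
```

>>> {"api": "step_arm", "payload": {
  "moves": [
    {"tx": -0.79,"ty": 0,"tz": -0.62,"ax": 0,"ay": 0,"az": 0},
    {"tx": -0.79,"ty": 0,"tz": -0.62,"ax": 0,"ay": 0,"az": 0},
    {"tx": 0.43,"ty": -0.37,"tz": -0.73,"ax": 0.003,"ay": 0.077,"az": -0.027},
    {"tx": 0.53,"ty": -0.36,"tz": -0.67,"ax": 0.003,"ay": 0.077,"az": -0.027},
    {"tx": 0.62,"ty": -0.33,"tz": -0.6,"ax": 0.003,"ay": 0.077,"az": -0.027}
  ]
}}

```text
clock: 4.97
eef_pos: [454.4, -100.3, 86.7]
tcp_rot: [-3.033, 0.527, 1.212]
contact_force: [-0.1, -0.7, -1.5]
opening: 0.627
grasp_force: 52.4
```

>>> {"api": "step_arm", "payload": {
  "moves": [
    {"tx": 0.71,"ty": -0.31,"tz": -0.52,"ax": 0.003,"ay": 0.077,"az": -0.027},
    {"tx": 0.78,"ty": -0.28,"tz": -0.43,"ax": 0.003,"ay": 0.077,"az": -0.027},
    {"tx": 0.83,"ty": -0.25,"tz": -0.33,"ax": 0.003,"ay": 0.077,"az": -0.027},
    {"tx": 0.88,"ty": -0.21,"tz": -0.23,"ax": 0.003,"ay": 0.077,"az": -0.027},
    {"tx": 0.91,"ty": -0.17,"tz": -0.12,"ax": 0.003,"ay": 0.077,"az": -0.027}
  ]
}}

```text
clock: 5.6
eef_pos: [464.4, 14.6, 101.6]
tcp_rot: [-2.98, -0.101, 1.341]
contact_force: [-0.6, 0.4, -1.0]
opening: 0.631
grasp_force: 52.5
```

>>> {"api": "step_arm", "payload": {
  "moves": [
    {"tx": 0.92,"ty": -0.13,"tz": -0.01,"ax": 0.003,"ay": 0.077,"az": -0.027},
    {"tx": 0.92,"ty": -0.1,"tz": 0.11,"ax": 0.003,"ay": 0.077,"az": -0.027},
    {"tx": 0.9,"ty": -0.06,"tz": 0.22,"ax": 0.003,"ay": 0.077,"az": -0.027},
    {"tx": 0.87,"ty": -0.02,"tz": 0.32,"ax": 0.003,"ay": 0.077,"az": -0.027},
    {"tx": 0.83,"ty": 0.02,"tz": 0.43,"ax": 0.003,"ay": 0.077,"az": -0.027}
  ]
}}

```text
clock: 6.22
eef_pos: [474.4, 129.2, 116.1]
tcp_rot: [-3.012, -0.731, 1.471]
contact_force: [-1.0, 0.3, -0.9]
opening: 0.622
grasp_force: 52.5
```

>>> {"api": "step_arm", "payload": {
  "moves": [
    {"tx": 0.77,"ty": 0.06,"tz": 0.52,"ax": 0.003,"ay": 0.077,"az": -0.027},
    {"tx": 0.69,"ty": 0.09,"tz": 0.61,"ax": 0.003,"ay": 0.077,"az": -0.027},
    {"tx": 0.61,"ty": 0.12,"tz": 0.69,"ax": 0.003,"ay": 0.077,"az": -0.027},
    {"tx": 0,"ty": 0,"tz": 0,"ax": 0,"ay": 0,"az": 0}
  ]
}}

```text
clock: 6.72
eef_pos: [479.5, 197.7, 122.9]
tcp_rot: [-3.119, -1.099, 1.626]
contact_force: [-0.1, -0.0, -1.5]
opening: 0.622
grasp_force: 52.7
```

```bash
python3 - <<'E'
from pl import *
st()
P,RF,c=place([6.18,0,26.7],94.4,63,gr(-45,95),-52)
p,R=now(); js(p,R,np.r_[P[:2],85],RF,2); js(np.r_[P[:2],85],RF,P+[0,0,2],RF,2)
p,d=grab('side','side3'); cv2.imwrite('pics/side3c.png',cv2.resize(p[110:270,210:390,::-1],None,fx=3.6,fy=3.6))
E
```

```text
{'clock': 6.725, 'qpos': [-0.17, 0.669, 2.034, 1.144, 1.248, -1.111], 'eef_pos': [479.463, 197.666, 122.917], 'tcp_rot': [-3.119, -1.099, 1.626], 'contact_force': [-0.06, -0.022, -1.5], 'opening': 0.622, 'grasp_force': 52.69}
{"tx": -0.67, "ty": 0.02, "tz": 0.35, "ax": -0.001, "ay": -0, "az": -0.003},
{"tx": -0.67, "ty": 0.01, "tz": 0.35, "ax": -0.001, "ay": -0, "az": -0.003},
  max 19.0 deg/row 0.3
{"tx": -0.62, "ty": -0, "tz": 0.31, "ax": 0, "ay": 0, "az": 0},
{"tx": -0.62, "ty": -0, "tz": 0.31, "ax": 0, "ay": 0, "az": 0},
  max 17.3 deg/row 0.0
```

View pics/side3c.png

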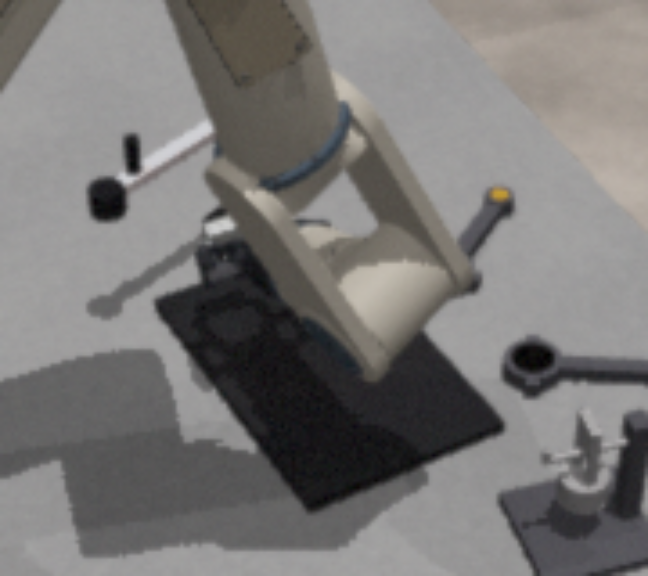

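The plate is held upright over the granite's far end (crop 215,230), and the wrist is well clear of the surface. Now I'll lower it.

>>> {"api": "step_arm", "payload": {
  "moves": [
    {"tx": -0.67,"ty": 0.01,"tz": 0.35,"ax": -0.001,"ay": 0,"az": -0.003},
    {"tx": -0.67,"ty": 0.01,"tz": 0.35,"ax": -0.001,"ay": 0,"az": -0.003},
    {"tx": -0.62,"ty": 0,"tz": 0.31,"ax": 0,"ay": 0,"az": 0},
    {"tx": -0.5,"ty": 0,"tz": 0.25,"ax": 0,"ay": 0,"az": 0},
    {"tx": 0,"ty": 0,"tz": 0,"ax": 0,"ay": 0,"az": 0}
  ]
}}

```text
clock: 7.4
eef_pos: [480.0, 197.7, 54.1]
tcp_rot: [3.141, -1.1, 1.648]
contact_force: [0.0, -0.7, -0.5]
opening: 0.625
grasp_force: 52.7
```

>>> {"api": "step_arm", "payload": {
  "moves": [
    {"tx": -0.1,"ty": 0,"tz": 0.05,"ax": 0,"ay": 0,"az": 0},
    {"tx": 0,"ty": 0,"tz": 0,"ax": 0,"ay": 0,"az": 0}
  ]
}}

```text
clock: 7.65
eef_pos: [480.4, 197.8, 52.2]
tcp_rot: [3.138, -1.1, 1.651]
contact_force: [-0.2, 0.6, -0.8]
opening: 0.622
grasp_force: 52.7
```

>>> {"api": "step_arm", "payload": {
  "moves": [
    {"tx": -0.08,"ty": 0,"tz": 0.04,"ax": 0,"ay": 0,"az": 0},
    {"tx": 0,"ty": 0,"tz": 0,"ax": 0,"ay": 0,"az": 0}
  ]
}}

```text
clock: 7.9
eef_pos: [480.3, 197.8, 49.8]
tcp_rot: [3.138, -1.1, 1.651]
contact_force: [0.3, -0.4, -0.8]
opening: 0.625
grasp_force: 52.7
```

>>> {"api": "step_arm", "payload": {
  "moves": [
    {"tx": -0.08,"ty": 0,"tz": 0.04,"ax": 0,"ay": 0,"az": 0},
    {"tx": 0,"ty": 0,"tz": 0,"ax": 0,"ay": 0,"az": 0}
  ]
}}

```text
clock: 8.15
eef_pos: [480.2, 197.8, 47.4]
tcp_rot: [3.139, -1.1, 1.65]
contact_force: [0.2, 0.4, -1.3]
opening: 0.627
grasp_force: 52.7
```

>>> {"api": "step_arm", "payload": {
  "moves": [
    {"tx": 0,"ty": 0,"tz": 0,"ax": 0,"ay": 0,"az": 0},
    {"tx": 0,"ty": 0,"tz": 0,"ax": 0,"ay": 0,"az": 0},
    {"tx": 0,"ty": 0,"tz": 0,"ax": 0,"ay": 0,"az": 0},
    {"tx": 0,"ty": 0,"tz": 0,"ax": 0,"ay": 0,"az": 0},
    {"tx": 0,"ty": 0,"tz": 0,"ax": 0,"ay": 0,"az": 0}
  ],
  "gripper": 0.9
}}

```text
clock: 8.78
eef_pos: [480.3, 197.8, 47.5]
tcp_rot: [3.138, -1.1, 1.651]
contact_force: [-1.0, 0.8, -0.4]
opening: 0.902
grasp_force: 0.0
```

```bash
python3 - <<'E'
from pl import *
st(); guides('top2'); p,R=now()
z=np.load('pics/top2.npz')['p']; cv2.imwrite('pics/top2c.png',cv2.resize(z[160:300,180:350,::-1],None,fx=4,fy=4))
E
```

```text
{'clock': 8.775, 'qpos': [-0.17, 0.822, 2.014, 1.193, 1.195, -1.254], 'eef_pos': [480.252, 197.78, 47.536], 'tcp_rot': [3.138, -1.1, 1.651], 'contact_force': [-0.984, 0.849, -0.434], 'opening': 0.902, 'grasp_force': 0.0}
sil 393 [577.  39.] xyz 1485.8 -1386.2 -748.1 size 193 160 long dir 41.3
sil 380 [105.  47.] xyz 1494.2 1058.9 -750.9 size 188 143 long dir 25.1
sil 129 [328.  57.] xyz 1432.6 -71.0 -750.1 size 64 118 long dir 123.5
sil 127 [338.  65.] xyz 1385.4 -142.4 -751.2 size 69 116 long dir 113.7
sil 268 [440. 243.] xyz 473.5 -381.9 14.0 size 47 55 long dir 161.1Traceback (most recent call last):
  File "<stdin>", line 2, in <module>
  File "h.py", line 45, in guides
    vv,uu=np.nonzero(l==i); z=np.median(C[l==i][:,2]); q=np.array([ray('top',a,b,z)[:2] for a,b in zip(uu,vv)],np.float32)
                                                                   ~~~^^^^^^^^^^^^^
  File "h.py", line 10, in ray
    a=w(n,u,v,1.);b=w(n,u,v,1000.)
  File "h.py", line 6, in w
    c=eyes.camera_info(n); K=np.array(c['intrinsics']);T=np.array(c['cam_to_world'])
ValueError: time passes only in moves, steps and waits
```

```bash
python3 - <<'E'
s=open('h.py').read()
s=s.replace("def w(n","from functools import lru_cache\n@lru_cache\ndef ci(n): return eyes.camera_info(n)\ndef w(n").replace("c=eyes.camera_info(n); K","c=ci(n); K").replace("(C[...,2]<40)","(C[...,2]<40)&(C[...,2]>5)")
open('h.py','w').write(s)
E
python3 -c "
from pl import *
z=np.load('pics/top2.npz')['p']; cv2.imwrite('pics/top2c.png',cv2.resize(z[160:300,180:350,::-1],None,fx=4,fy=4)); st()
p,R=now(); js(p,R,p+[0,0,50],R,2); js(p+[0,0,50],R,[473.6,-266,110],tool(69,-52),20)"
```

```text
{'clock': 8.825, 'qpos': [-0.17, 0.822, 2.014, 1.193, 1.195, -1.254], 'eef_pos': [480.26, 197.753, 47.517], 'tcp_rot': [3.138, -1.1, 1.651], 'contact_force': [0.613, 0.418, 0.355], 'opening': 0.895, 'grasp_force': 0.0}
{"tx": 0.89, "ty": 0, "tz": -0.45, "ax": 0, "ay": 0, "az": 0},
{"tx": 0.89, "ty": 0, "tz": -0.45, "ax": 0, "ay": 0, "az": 0},
  max 25.0 deg/row 0.0
{"tx": -0.4, "ty": -0.08, "tz": -0.83, "ax": -0.002, "ay": -0.063, "az": 0.017},
{"tx": -0.48, "ty": -0.07, "tz": -0.79, "ax": -0.002, "ay": -0.063, "az": 0.017},
{"tx": -0.56, "ty": -0.06, "tz": -0.74, "ax": -0.002, "ay": -0.063, "az": 0.017},
{"tx": -0.63, "ty": -0.04, "tz": -0.68, "ax": -0.002, "ay": -0.063, "az": 0.017},
{"tx": -0.69, "ty": -0.02, "tz": -0.62, "ax": -0.002, "ay": -0.063, "az": 0.017},
{"tx": -0.75, "ty": 0, "tz": -0.55, "ax": -0.002, "ay": -0.063, "az": 0.017},
{"tx": -0.8, "ty": 0.02, "tz": -0.47, "ax": -0.002, "ay": -0.063, "az": 0.017},
{"tx": -0.84, "ty": 0.05, "tz": -0.39, "ax": -0.002, "ay": -0.063, "az": 0.017},
{"tx": -0.87, "ty": 0.07, "tz": -0.3, "ax": -0.002, "ay": -0.063, "az": 0.017},
{"tx
[... 197 characters left out ...]
ax": -0.002, "ay": -0.063, "az": 0.017},
{"tx": -0.91, "ty": 0.16, "tz": 0.05, "ax": -0.002, "ay": -0.063, "az": 0.017},
{"tx": -0.9, "ty": 0.19, "tz": 0.14, "ax": -0.002, "ay": -0.063, "az": 0.017},
{"tx": -0.87, "ty": 0.21, "tz": 0.23, "ax": -0.002, "ay": -0.063, "az": 0.017},
{"tx": -0.84, "ty": 0.23, "tz": 0.32, "ax": -0.002, "ay": -0.063, "az": 0.017},
{"tx": -0.8, "ty": 0.25, "tz": 0.4, "ax": -0.002, "ay": -0.063, "az": 0.017},
{"tx": -0.75, "ty": 0.27, "tz": 0.47, "ax": -0.002, "ay": -0.063, "az": 0.017},
{"tx": -0.69, "ty": 0.29, "tz": 0.55, "ax": -0.002, "ay": -0.063, "az": 0.017},
{"tx": -0.63, "ty": 0.31, "tz": 0.61, "ax": -0.002, "ay": -0.063, "az": 0.017},
  max 23.2 deg/row 5.8
```

View pics/top2c.png

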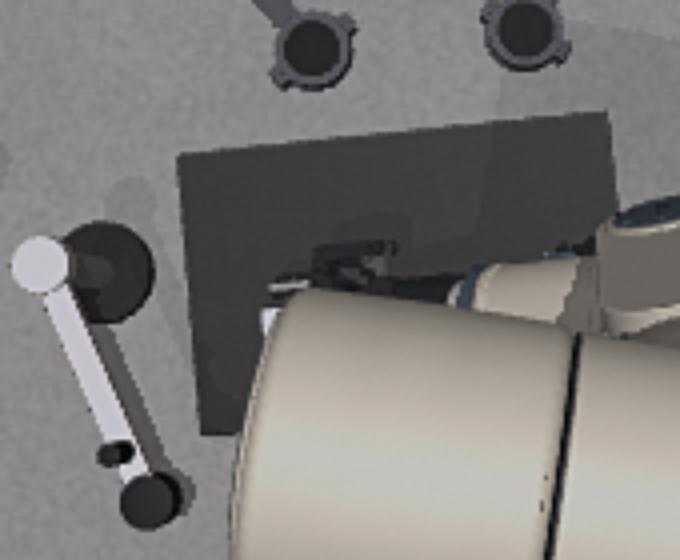

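The robot's forearm hides most of the plate (a white edge shows at crop 270,320). I'll raise the arm and move to guide B, then look.

>>> {"api": "step_arm", "payload": {
  "moves": [
    {"tx": 0.89,"ty": 0,"tz": -0.45,"ax": 0,"ay": 0,"az": 0},
    {"tx": 0.89,"ty": 0,"tz": -0.45,"ax": 0,"ay": 0,"az": 0},
    {"tx": -0.4,"ty": -0.08,"tz": -0.83,"ax": -0.002,"ay": -0.063,"az": 0.017},
    {"tx": -0.48,"ty": -0.07,"tz": -0.79,"ax": -0.002,"ay": -0.063,"az": 0.017},
    {"tx": -0.56,"ty": -0.06,"tz": -0.74,"ax": -0.002,"ay": -0.063,"az": 0.017}
  ]
}}

```text
clock: 9.45
eef_pos: [479.1, 127.5, 99.2]
tcp_rot: [-3.058, -0.796, 1.533]
contact_force: [-0.7, 0.7, 0.2]
opening: 0.897
grasp_force: 0.0
```

>>> {"api": "step_arm", "payload": {
  "moves": [
    {"tx": -0.63,"ty": -0.04,"tz": -0.68,"ax": -0.002,"ay": -0.063,"az": 0.017},
    {"tx": -0.69,"ty": -0.02,"tz": -0.62,"ax": -0.002,"ay": -0.063,"az": 0.017},
    {"tx": -0.75,"ty": 0,"tz": -0.55,"ax": -0.002,"ay": -0.063,"az": 0.017},
    {"tx": -0.8,"ty": 0.02,"tz": -0.47,"ax": -0.002,"ay": -0.063,"az": 0.017},
    {"tx": -0.84,"ty": 0.05,"tz": -0.39,"ax": -0.002,"ay": -0.063,"az": 0.017}
  ]
}}

```text
clock: 10.07
eef_pos: [476.8, 11.6, 102.8]
tcp_rot: [-3.023, -0.29, 1.437]
contact_force: [0.3, 0.4, 0.8]
opening: 0.899
grasp_force: 0.0
```

>>> {"api": "step_arm", "payload": {
  "moves": [
    {"tx": -0.87,"ty": 0.07,"tz": -0.3,"ax": -0.002,"ay": -0.063,"az": 0.017},
    {"tx": -0.9,"ty": 0.09,"tz": -0.22,"ax": -0.002,"ay": -0.063,"az": 0.017},
    {"tx": -0.91,"ty": 0.12,"tz": -0.13,"ax": -0.002,"ay": -0.063,"az": 0.017},
    {"tx": -0.92,"ty": 0.14,"tz": -0.04,"ax": -0.002,"ay": -0.063,"az": 0.017},
    {"tx": -0.91,"ty": 0.16,"tz": 0.05,"ax": -0.002,"ay": -0.063,"az": 0.017}
  ]
}}

```text
clock: 10.7
eef_pos: [474.3, -104.1, 106.7]
tcp_rot: [-3.036, 0.217, 1.361]
contact_force: [-0.6, -0.3, -0.0]
opening: 0.898
grasp_force: 0.0
```

>>> {"api": "step_arm", "payload": {
  "moves": [
    {"tx": -0.9,"ty": 0.19,"tz": 0.14,"ax": -0.002,"ay": -0.063,"az": 0.017},
    {"tx": -0.87,"ty": 0.21,"tz": 0.23,"ax": -0.002,"ay": -0.063,"az": 0.017},
    {"tx": -0.84,"ty": 0.23,"tz": 0.32,"ax": -0.002,"ay": -0.063,"az": 0.017},
    {"tx": -0.8,"ty": 0.25,"tz": 0.4,"ax": -0.002,"ay": -0.063,"az": 0.017},
    {"tx": -0.75,"ty": 0.27,"tz": 0.47,"ax": -0.002,"ay": -0.063,"az": 0.017}
  ]
}}

```text
clock: 11.32
eef_pos: [471.4, -219.8, 110.8]
tcp_rot: [-3.103, 0.72, 1.253]
contact_force: [-0.1, 0.2, -0.4]
opening: 0.899
grasp_force: 0.0
```

>>> {"api": "step_arm", "payload": {
  "moves": [
    {"tx": -0.69,"ty": 0.29,"tz": 0.55,"ax": -0.002,"ay": -0.063,"az": 0.017},
    {"tx": -0.63,"ty": 0.31,"tz": 0.61,"ax": -0.002,"ay": -0.063,"az": 0.017},
    {"tx": 0,"ty": 0,"tz": 0,"ax": 0,"ay": 0,"az": 0}
  ],
  "gripper": 0.8
}}

```text
clock: 11.7
eef_pos: [469.8, -265.7, 111.2]
tcp_rot: [3.124, 0.916, 1.182]
contact_force: [-0.6, 0.0, 0.3]
opening: 0.8
grasp_force: 0.0
```

```bash
python3 - <<'E'
from pl import *
st(); guides('top3')
z=np.load('pics/top3.npz')['p']; cv2.imwrite('pics/top3c.png',cv2.resize(z[170:300,180:480,::-1],None,fx=2.6,fy=2.6))
E
```

```text
{'clock': 11.7, 'qpos': [-0.057, 0.639, 1.922, -0.953, 1.185, 0.985], 'eef_pos': [469.835, -265.684, 111.2], 'tcp_rot': [3.124, 0.916, 1.182], 'contact_force': [-0.631, 0.048, 0.28], 'opening': 0.8, 'grasp_force': 0.0}
sil 268 [440. 243.] xyz 473.5 -382.0 13.8 size 47 55 long dir 161.1
sil 274 [254. 245.] xyz 480.8 199.4 26.2 size 55 47 long dir 5.0
sil 217 [409. 246.] xyz 467.4 -282.6 13.6 size 43 55 long dir 157.8
```

View pics/top3c.png

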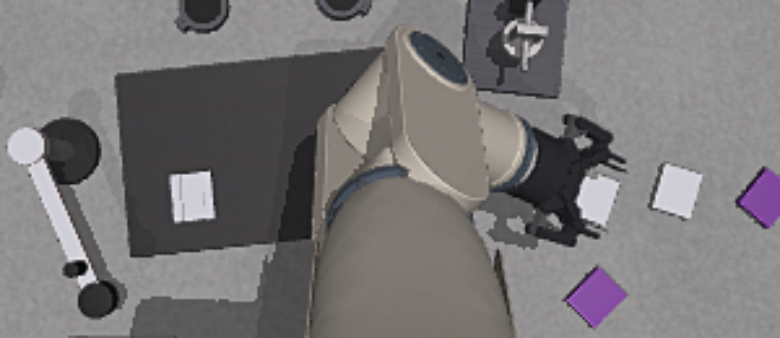

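Plate A lies flat on the granite (crop 192,196) with its channel edges visible, at the planned place. Guide B is under the gripper and unmoved.

```bash
python3 - <<'E'
from pl import *
p,R=now(); js(p,R,[473.6,-266,27],tool(69,-52),4)
E
```

```text
{"tx": 0.67, "ty": 0.03, "tz": 0.51, "ax": -0, "ay": 0.001, "az": -0.002},
{"tx": 0.67, "ty": 0.03, "tz": 0.51, "ax": -0, "ay": 0.001, "az": -0.002},
{"tx": 0.67, "ty": 0.03, "tz": 0.51, "ax": -0, "ay": 0.001, "az": -0.002},
{"tx": 0.67, "ty": 0.03, "tz": 0.51, "ax": -0, "ay": 0.001, "az": -0.002},
  max 21.1 deg/row 0.2
```

>>> {"api": "step_arm", "payload": {
  "moves": [
    {"tx": 0.67,"ty": 0.03,"tz": 0.51,"ax": 0,"ay": 0.001,"az": -0.002},
    {"tx": 0.67,"ty": 0.03,"tz": 0.51,"ax": 0,"ay": 0.001,"az": -0.002},
    {"tx": 0.67,"ty": 0.03,"tz": 0.51,"ax": 0,"ay": 0.001,"az": -0.002},
    {"tx": 0.67,"ty": 0.03,"tz": 0.51,"ax": 0,"ay": 0.001,"az": -0.002},
    {"tx": 0,"ty": 0,"tz": 0,"ax": 0,"ay": 0,"az": 0}
  ]
}}

```text
clock: 12.38
eef_pos: [473.4, -266.1, 26.6]
tcp_rot: [3.141, 0.909, 1.203]
contact_force: [-0.3, 0.1, 0.4]
opening: 0.801
grasp_force: 0.0
```

>>> {"api": "step_arm", "payload": {
  "moves": [
    {"tx": 0,"ty": 0,"tz": 0,"ax": 0,"ay": 0,"az": 0},
    {"tx": 0,"ty": 0,"tz": 0,"ax": 0,"ay": 0,"az": 0},
    {"tx": 0,"ty": 0,"tz": 0,"ax": 0,"ay": 0,"az": 0},
    {"tx": 0,"ty": 0,"tz": 0,"ax": 0,"ay": 0,"az": 0}
  ],
  "gripper": 0.5,
  "newtons": 50
}}

```text
clock: 12.88
eef_pos: [474.5, -266.5, 28.6]
tcp_rot: [3.135, 0.909, 1.198]
contact_force: [1.1, 1.2, 2.3]
opening: 0.624
grasp_force: 52.7
```

```bash
python3 - <<'E'
from pl import *
st(); rel=rel_of((467.9,-281)); print('rel',rel)
p,R=now()
P,RF,c=place(rel,94.4,63,gr(-45,5),-52); print('final',P.round(1),c.round(1),gr(-45,5))
up=p+[0,0,50]
js(up,R,np.r_[P[:2],110],RF,16)
E
```

```text
{'clock': 12.875, 'qpos': [-0.06, 0.789, 1.904, -1.003, 1.103, 1.093], 'eef_pos': [474.526, -266.534, 28.602], 'tcp_rot': [3.135, 0.909, 1.198], 'contact_force': [1.118, 1.201, 2.315], 'opening': 0.624, 'grasp_force': 52.69}
rel [ 7.28952638  0.         25.79761021]
final [486.7 108.5  46.9] [484.7 134.7  41.7] [486.24903101 114.5329075 ]
{"tx": 0.48, "ty": -0.31, "tz": -0.75, "ax": 0.002, "ay": 0.078, "az": -0.021},
{"tx": 0.58, "ty": -0.29, "tz": -0.68, "ax": 0.002, "ay": 0.078, "az": -0.021},
{"tx": 0.67, "ty": -0.27, "tz": -0.6, "ax": 0.002, "ay": 0.078, "az": -0.021},
{"tx": 0.75, "ty": -0.25, "tz": -0.52, "ax": 0.002, "ay": 0.078, "az": -0.021},
{"tx": 0.81, "ty": -0.23, "tz": -0.42, "ax": 0.002, "ay": 0.078, "az": -0.021},
{"tx": 0.86, "ty": -0.2, "tz": -0.31, "ax": 0.002, "ay": 0.078, "az": -0.021},
{"tx": 0.9, "ty": -0.18, "tz": -0.21, "ax": 0.002, "ay": 0.078, "az": -0.021},
{"tx": 0.93, "ty": -0.15, "tz": -0.09, "ax": 0.002, "ay": 0.078, "az": -0.021},
{"tx": 0.93, "ty": -0.12, "tz": 0.02, "ax": 0.002, "ay": 0.078, "az": -0.021},
{"tx": 0.93, "ty": -0.08, "tz": 0.14, "ax": 0.002, "ay": 0.078, "az": -0.021},
{"tx": 0.91, "ty": -0.05, "tz": 0.25, "ax": 0.002, "ay": 0.078, "az": -0.021},
{"tx": 0.87, "ty": -0.02, "tz": 0.36, "ax": 0.002, "ay": 0.078, "az": -0.021},
{"tx": 0.82, "ty": 0.01, "tz": 0.47, "ax": 0.002, "ay": 0.078, "az": -0.021},
{"tx": 0.75, "ty": 0.03, "tz": 0.56, "ax": 0.002, "ay": 0.078, "az": -0.021},
{"tx": 0.68, "ty": 0.06, "tz": 0.65, "ax": 0.002, "ay": 0.078, "az": -0.021},
{"tx": 0.59, "ty": 0.08, "tz": 0.73, "ax": 0.002, "ay": 0.078, "az": -0.021},
  max 23.4 deg/row 7.3
```

>>> {"api": "step_arm", "payload": {
  "moves": [
    {"tx": -0.79,"ty": 0,"tz": -0.61,"ax": 0,"ay": 0,"az": 0},
    {"tx": -0.79,"ty": 0,"tz": -0.61,"ax": 0,"ay": 0,"az": 0},
    {"tx": 0.48,"ty": -0.31,"tz": -0.75,"ax": 0.002,"ay": 0.078,"az": -0.021},
    {"tx": 0.58,"ty": -0.29,"tz": -0.68,"ax": 0.002,"ay": 0.078,"az": -0.021},
    {"tx": 0.67,"ty": -0.27,"tz": -0.6,"ax": 0.002,"ay": 0.078,"az": -0.021}
  ]
}}

```text
clock: 13.5
eef_pos: [476.5, -195.4, 84.2]
tcp_rot: [-3.061, 0.534, 1.313]
contact_force: [-0.2, -0.1, -1.1]
opening: 0.625
grasp_force: 52.4
```

>>> {"api": "step_arm", "payload": {
  "moves": [
    {"tx": 0.75,"ty": -0.25,"tz": -0.52,"ax": 0.002,"ay": 0.078,"az": -0.021},
    {"tx": 0.81,"ty": -0.23,"tz": -0.42,"ax": 0.002,"ay": 0.078,"az": -0.021},
    {"tx": 0.86,"ty": -0.2,"tz": -0.31,"ax": 0.002,"ay": 0.078,"az": -0.021},
    {"tx": 0.9,"ty": -0.18,"tz": -0.21,"ax": 0.002,"ay": 0.078,"az": -0.021},
    {"tx": 0.93,"ty": -0.15,"tz": -0.09,"ax": 0.002,"ay": 0.078,"az": -0.021}
  ]
}}

```text
clock: 14.12
eef_pos: [480.0, -78.3, 93.9]
tcp_rot: [-3.021, -0.093, 1.416]
contact_force: [-0.9, 0.1, -2.3]
opening: 0.617
grasp_force: 52.5
```

>>> {"api": "step_arm", "payload": {
  "moves": [
    {"tx": 0.93,"ty": -0.12,"tz": 0.02,"ax": 0.002,"ay": 0.078,"az": -0.021},
    {"tx": 0.93,"ty": -0.08,"tz": 0.14,"ax": 0.002,"ay": 0.078,"az": -0.021},
    {"tx": 0.91,"ty": -0.05,"tz": 0.25,"ax": 0.002,"ay": 0.078,"az": -0.021},
    {"tx": 0.87,"ty": -0.02,"tz": 0.36,"ax": 0.002,"ay": 0.078,"az": -0.021},
    {"tx": 0.82,"ty": 0.01,"tz": 0.47,"ax": 0.002,"ay": 0.078,"az": -0.021}
  ]
}}

```text
clock: 14.75
eef_pos: [483.9, 38.8, 102.9]
tcp_rot: [-3.05, -0.72, 1.522]
contact_force: [0.4, 0.4, -1.4]
opening: 0.622
grasp_force: 52.5
```

>>> {"api": "step_arm", "payload": {
  "moves": [
    {"tx": 0.75,"ty": 0.03,"tz": 0.56,"ax": 0.002,"ay": 0.078,"az": -0.021},
    {"tx": 0.68,"ty": 0.06,"tz": 0.65,"ax": 0.002,"ay": 0.078,"az": -0.021},
    {"tx": 0.59,"ty": 0.08,"tz": 0.73,"ax": 0.002,"ay": 0.078,"az": -0.021},
    {"tx": 0,"ty": 0,"tz": 0,"ax": 0,"ay": 0,"az": 0}
  ]
}}

```text
clock: 15.25
eef_pos: [484.8, 109.0, 106.3]
tcp_rot: [-3.136, -1.089, 1.646]
contact_force: [-0.4, 0.3, -1.8]
opening: 0.621
grasp_force: 52.8
```

```bash
python3 - <<'E'
from pl import *
st()
P,RF,c=place([7.3,0,25.8],94.4,63,gr(-45,5),-52)
p,R=now(); js(p,R,P+[0,0,4],RF,3)
E
```

```text
{'clock': 15.25, 'qpos': [-0.329, 0.714, 1.974, 1.001, 1.306, -1.138], 'eef_pos': [484.833, 108.98, 106.298], 'tcp_rot': [-3.136, -1.089, 1.646], 'contact_force': [-0.363, 0.291, -1.755], 'opening': 0.621, 'grasp_force': 52.794}
{"tx": -0.66, "ty": 0.03, "tz": 0.33, "ax": -0.001, "ay": 0.002, "az": -0},
{"tx": -0.66, "ty": 0.03, "tz": 0.33, "ax": -0.001, "ay": 0.002, "az": -0},
{"tx": -0.66, "ty": 0.03, "tz": 0.33, "ax": -0.001, "ay": 0.002, "az": -0},
  max 18.5 deg/row 0.2
```

>>> {"api": "step_arm", "payload": {
  "moves": [
    {"tx": -0.66,"ty": 0.03,"tz": 0.33,"ax": -0.001,"ay": 0.002,"az": 0},
    {"tx": -0.66,"ty": 0.03,"tz": 0.33,"ax": -0.001,"ay": 0.002,"az": 0},
    {"tx": -0.66,"ty": 0.03,"tz": 0.33,"ax": -0.001,"ay": 0.002,"az": 0},
    {"tx": -0.09,"ty": 0,"tz": 0.045,"ax": 0,"ay": 0,"az": 0},
    {"tx": -0.09,"ty": 0,"tz": 0.045,"ax": 0,"ay": 0,"az": 0}
  ]
}}

```text
clock: 15.88
eef_pos: [488.4, 107.7, 47.8]
tcp_rot: [3.134, -1.097, 1.653]
contact_force: [-0.8, -0.6, -1.3]
opening: 0.623
grasp_force: 52.8
```

>>> {"api": "step_arm", "payload": {
  "moves": [
    {"tx": 0,"ty": 0,"tz": 0,"ax": 0,"ay": 0,"az": 0},
    {"tx": 0,"ty": 0,"tz": 0,"ax": 0,"ay": 0,"az": 0}
  ]
}}

```text
clock: 16.12
eef_pos: [488.4, 107.9, 47.8]
tcp_rot: [3.134, -1.097, 1.653]
contact_force: [0.1, -0.3, -1.4]
opening: 0.624
grasp_force: 52.8
```

>>> {"api": "step_arm", "payload": {
  "moves": [
    {"tx": 0,"ty": 0,"tz": 0,"ax": 0,"ay": 0,"az": 0},
    {"tx": 0,"ty": 0,"tz": 0,"ax": 0,"ay": 0,"az": 0},
    {"tx": 0,"ty": 0,"tz": 0,"ax": 0,"ay": 0,"az": 0},
    {"tx": 0,"ty": 0,"tz": 0,"ax": 0,"ay": 0,"az": 0},
    {"tx": 0,"ty": 0,"tz": 0,"ax": 0,"ay": 0,"az": 0}
  ],
  "gripper": 0.9
}}

```text
clock: 16.75
eef_pos: [488.1, 108.0, 47.3]
tcp_rot: [3.136, -1.098, 1.652]
contact_force: [0.3, 0.5, 0.2]
opening: 0.897
grasp_force: 0.0
```

```bash
python3 - <<'E'
from pl import *
st(); guides('top4')
p,R=now(); yaw=71.1; a=np.radians(yaw)
t=np.array([473.5,-382.0])+16*np.array([np.cos(a),np.sin(a)]); print(t)
js(p+[0,0,50],R,np.r_[t,110],tool(yaw,-52),20)
E
```

```text
{'clock': 16.75, 'qpos': [-0.332, 0.834, 1.952, 1.032, 1.262, -1.231], 'eef_pos': [488.138, 107.997, 47.263], 'tcp_rot': [3.136, -1.098, 1.652], 'contact_force': [0.328, 0.531, 0.195], 'opening': 0.897, 'grasp_force': 0.0}
sil 235 [283. 241.] xyz 489.1 108.8 26.5 size 54 47 long dir 4.9
sil 267 [440. 243.] xyz 473.5 -381.9 14.0 size 47 55 long dir 161.1
sil 272 [254. 245.] xyz 481.2 199.3 26.7 size 46 55 long dir 179.5
[ 478.68267869 -366.86263426]
{"tx": -0.41, "ty": -0.09, "tz": -0.85, "ax": -0.001, "ay": -0.063, "az": 0.015},
{"tx": -0.49, "ty": -0.08, "tz": -0.81, "ax": -0.001, "ay": -0.063, "az": 0.015},
{"tx": -0.57, "ty": -0.06, "tz": -0.76, "ax": -0.001, "ay": -0.063, "az": 0.015},
{"tx": -0.64, "ty": -0.05, "tz": -0.7, "ax": -0.001, "ay": -0.063, "az": 0.015},
{"tx": -0.71, "ty": -0.03, "tz": -0.63, "ax": -0.001, "ay": -0.063, "az": 0.015},
{"tx": -0.77, "ty": -0.01, "tz": -0.56, "ax": -0.001, "ay": -0.063, "az": 0.015},
{"tx": -0.82, "ty": 0.01, "tz": -0.48, "ax": -0.001, "ay": -0.063, "az": 0.015},
{"tx": -0.86, "ty": 0.03, "tz": -0.4, "ax": -0.001, "ay": -0.063, "az": 0.0
[... 288 characters left out ...]
": -0.001, "ay": -0.063, "az": 0.015},
{"tx": -0.94, "ty": 0.14, "tz": 0.06, "ax": -0.001, "ay": -0.063, "az": 0.015},
{"tx": -0.92, "ty": 0.16, "tz": 0.15, "ax": -0.001, "ay": -0.063, "az": 0.015},
{"tx": -0.9, "ty": 0.19, "tz": 0.24, "ax": -0.001, "ay": -0.063, "az": 0.015},
{"tx": -0.87, "ty": 0.21, "tz": 0.33, "ax": -0.001, "ay": -0.063, "az": 0.015},
{"tx": -0.82, "ty": 0.23, "tz": 0.41, "ax": -0.001, "ay": -0.063, "az": 0.015},
{"tx": -0.77, "ty": 0.24, "tz": 0.49, "ax": -0.001, "ay": -0.063, "az": 0.015},
{"tx": -0.72, "ty": 0.26, "tz": 0.57, "ax": -0.001, "ay": -0.063, "az": 0.015},
{"tx": -0.65, "ty": 0.28, "tz": 0.64, "ax": -0.001, "ay": -0.063, "az": 0.015},
  max 23.7 deg/row 5.8
```

>>> {"api": "step_arm", "payload": {
  "moves": [
    {"tx": 0.89,"ty": 0,"tz": -0.45,"ax": 0,"ay": 0,"az": 0},
    {"tx": 0.89,"ty": 0,"tz": -0.45,"ax": 0,"ay": 0,"az": 0},
    {"tx": -0.41,"ty": -0.09,"tz": -0.85,"ax": -0.001,"ay": -0.063,"az": 0.015},
    {"tx": -0.49,"ty": -0.08,"tz": -0.81,"ax": -0.001,"ay": -0.063,"az": 0.015},
    {"tx": -0.57,"ty": -0.06,"tz": -0.76,"ax": -0.001,"ay": -0.063,"az": 0.015}
  ]
}}

```text
clock: 17.42
eef_pos: [486.6, 36.1, 99.3]
tcp_rot: [-3.067, -0.795, 1.547]
contact_force: [0.2, 0.0, 0.0]
opening: 0.899
grasp_force: 0.0
```

>>> {"api": "step_arm", "payload": {
  "moves": [
    {"tx": -0.64,"ty": -0.05,"tz": -0.7,"ax": -0.001,"ay": -0.063,"az": 0.015},
    {"tx": -0.71,"ty": -0.03,"tz": -0.63,"ax": -0.001,"ay": -0.063,"az": 0.015},
    {"tx": -0.77,"ty": -0.01,"tz": -0.56,"ax": -0.001,"ay": -0.063,"az": 0.015},
    {"tx": -0.82,"ty": 0.01,"tz": -0.48,"ax": -0.001,"ay": -0.063,"az": 0.015},
    {"tx": -0.86,"ty": 0.03,"tz": -0.4,"ax": -0.001,"ay": -0.063,"az": 0.015}
  ]
}}

```text
clock: 18.05
eef_pos: [484.6, -82.5, 103.1]
tcp_rot: [-3.031, -0.291, 1.465]
contact_force: [-0.4, -0.2, -1.1]
opening: 0.902
grasp_force: 0.0
```

>>> {"api": "step_arm", "payload": {
  "moves": [
    {"tx": -0.9,"ty": 0.05,"tz": -0.31,"ax": -0.001,"ay": -0.063,"az": 0.015},
    {"tx": -0.92,"ty": 0.07,"tz": -0.22,"ax": -0.001,"ay": -0.063,"az": 0.015},
    {"tx": -0.94,"ty": 0.1,"tz": -0.13,"ax": -0.001,"ay": -0.063,"az": 0.015},
    {"tx": -0.94,"ty": 0.12,"tz": -0.03,"ax": -0.001,"ay": -0.063,"az": 0.015},
    {"tx": -0.94,"ty": 0.14,"tz": 0.06,"ax": -0.001,"ay": -0.063,"az": 0.015}
  ]
}}

```text
clock: 18.68
eef_pos: [482.8, -201.2, 106.5]
tcp_rot: [-3.036, 0.213, 1.402]
contact_force: [-0.3, 0.0, -0.4]
opening: 0.901
grasp_force: 0.0
```

>>> {"api": "step_arm", "payload": {
  "moves": [
    {"tx": -0.92,"ty": 0.16,"tz": 0.15,"ax": -0.001,"ay": -0.063,"az": 0.015},
    {"tx": -0.9,"ty": 0.19,"tz": 0.24,"ax": -0.001,"ay": -0.063,"az": 0.015},
    {"tx": -0.87,"ty": 0.21,"tz": 0.33,"ax": -0.001,"ay": -0.063,"az": 0.015},
    {"tx": -0.82,"ty": 0.23,"tz": 0.41,"ax": -0.001,"ay": -0.063,"az": 0.015},
    {"tx": -0.77,"ty": 0.24,"tz": 0.49,"ax": -0.001,"ay": -0.063,"az": 0.015}
  ]
}}

```text
clock: 19.3
eef_pos: [481.6, -319.6, 110.2]
tcp_rot: [-3.084, 0.716, 1.316]
contact_force: [-0.2, 0.1, 0.1]
opening: 0.9
grasp_force: 0.0
```

>>> {"api": "step_arm", "payload": {
  "moves": [
    {"tx": -0.72,"ty": 0.26,"tz": 0.57,"ax": -0.001,"ay": -0.063,"az": 0.015},
    {"tx": -0.65,"ty": 0.28,"tz": 0.64,"ax": -0.001,"ay": -0.063,"az": 0.015},
    {"tx": 0,"ty": 0,"tz": 0,"ax": 0,"ay": 0,"az": 0}
  ],
  "gripper": 0.8
}}

```text
clock: 19.68
eef_pos: [480.4, -366.5, 110.0]
tcp_rot: [-3.124, 0.913, 1.262]
contact_force: [0.0, -0.1, -0.8]
opening: 0.801
grasp_force: 0.0
```

```bash
python3 - <<'E'
from pl import *
st(); guides('top5')
p,R=now(); js(p,R,[478.7,-366.9,27],tool(71.1,-52),4)
E
```

```text
{'clock': 19.675, 'qpos': [-0.228, 0.653, 1.888, -1.088, 1.094, 0.872], 'eef_pos': [480.407, -366.542, 110.024], 'tcp_rot': [-3.124, 0.913, 1.262], 'contact_force': [0.033, -0.136, -0.766], 'opening': 0.801, 'grasp_force': 0.0}
sil 267 [283. 242.] xyz 488.8 108.8 26.9 size 55 47 long dir 4.7
sil 151 [443. 242.] xyz 473.7 -389.1 13.7 size 34 50 long dir 161.1
sil 275 [254. 245.] xyz 480.8 199.3 26.4 size 55 47 long dir 5.0
{"tx": 0.65, "ty": -0.01, "tz": 0.52, "ax": 0, "ay": 0.001, "az": 0.002},
{"tx": 0.65, "ty": -0.01, "tz": 0.52, "ax": 0, "ay": 0.001, "az": 0.002},
{"tx": 0.65, "ty": -0.01, "tz": 0.52, "ax": 0, "ay": 0.001, "az": 0.002},
{"tx": 0.65, "ty": -0.01, "tz": 0.52, "ax": 0, "ay": 0.001, "az": 0.002},
  max 20.9 deg/row 0.2
```

>>> {"api": "step_arm", "payload": {
  "moves": [
    {"tx": 0.65,"ty": -0.01,"tz": 0.52,"ax": 0,"ay": 0.001,"az": 0.002},
    {"tx": 0.65,"ty": -0.01,"tz": 0.52,"ax": 0,"ay": 0.001,"az": 0.002},
    {"tx": 0.65,"ty": -0.01,"tz": 0.52,"ax": 0,"ay": 0.001,"az": 0.002},
    {"tx": 0.65,"ty": -0.01,"tz": 0.52,"ax": 0,"ay": 0.001,"az": 0.002},
    {"tx": 0,"ty": 0,"tz": 0,"ax": 0,"ay": 0,"az": 0}
  ]
}}

```text
clock: 20.35
eef_pos: [478.9, -366.9, 27.1]
tcp_rot: [3.141, 0.906, 1.241]
contact_force: [1.0, 0.1, 0.1]
opening: 0.8
grasp_force: 0.0
```

>>> {"api": "step_arm", "payload": {
  "moves": [
    {"tx": 0,"ty": 0,"tz": 0,"ax": 0,"ay": 0,"az": 0},
    {"tx": 0,"ty": 0,"tz": 0,"ax": 0,"ay": 0,"az": 0},
    {"tx": 0,"ty": 0,"tz": 0,"ax": 0,"ay": 0,"az": 0},
    {"tx": 0,"ty": 0,"tz": 0,"ax": 0,"ay": 0,"az": 0}
  ],
  "gripper": 0.5,
  "newtons": 50
}}

```text
clock: 20.85
eef_pos: [479.8, -367.4, 28.8]
tcp_rot: [3.137, 0.907, 1.238]
contact_force: [-0.3, 2.8, 5.7]
opening: 0.622
grasp_force: 52.9
```

```bash
python3 - <<'E'
from pl import *
st(); rel=rel_of((473.5,-382)); print('rel',rel)
p,R=now()
P,RF,c=place(rel,94.4,63,gr(-45,-85),-52); print('final',P.round(1),c.round(1),gr(-45,-85))
up=p+[0,0,50]
js(up,R,np.r_[P[:2],110],RF,16)
E
```

```text
{'clock': 20.85, 'qpos': [-0.231, 0.794, 1.881, -1.157, 1.028, 1.024], 'eef_pos': [479.782, -367.41, 28.793], 'tcp_rot': [3.137, 0.907, 1.238], 'contact_force': [-0.301, 2.836, 5.737], 'opening': 0.622, 'grasp_force': 52.89}
rel [ 7.40566979  0.         25.8991305 ]
final [493.6  18.6  46.9] [491.6  44.9  41.7] [493.15374354  24.7981598 ]
{"tx": 0.51, "ty": -0.28, "tz": -0.78, "ax": 0.002, "ay": 0.079, "az": -0.019},
{"tx": 0.61, "ty": -0.26, "tz": -0.71, "ax": 0.002, "ay": 0.079, "az": -0.019},
{"tx": 0.7, "ty": -0.25, "tz": -0.63, "ax": 0.002, "ay": 0.079, "az": -0.019},
{"tx": 0.78, "ty": -0.23, "tz": -0.53, "ax": 0.002, "ay": 0.079, "az": -0.019},
{"tx": 0.84, "ty": -0.2, "tz": -0.43, "ax": 0.002, "ay": 0.079, "az": -0.019},
{"tx": 0.89, "ty": -0.18, "tz": -0.33, "ax": 0.002, "ay": 0.079, "az": -0.019},
{"tx": 0.93, "ty": -0.15, "tz": -0.21, "ax": 0.002, "ay": 0.079, "az": -0.019},
{"tx": 0.96, "ty": -0.12, "tz": -0.09, "ax": 0.002, "ay": 0.079, "az": -0.019},
{"tx": 0.96, "ty": -0.1, "tz": 0.02, "ax": 0.002, "ay": 0.079, "az": -0.019},
{"tx": 0.96, "ty": -0.07, "tz": 0.14, "ax": 0.002, "ay": 0.079, "az": -0.019},
{"tx": 0.93, "ty": -0.04, "tz": 0.26, "ax": 0.002, "ay": 0.079, "az": -0.019},
{"tx": 0.89, "ty": -0.01, "tz": 0.37, "ax": 0.002, "ay": 0.079, "az": -0.019},
{"tx": 0.84, "ty": 0.02, "tz": 0.48, "ax": 0.002, "ay": 0.079, "az": -0.019},
{"tx": 0.77, "ty": 0.04, "tz": 0.58, "ax": 0.002, "ay": 0.079, "az": -0.019},
{"tx": 0.7, "ty": 0.07, "tz": 0.67, "ax": 0.002, "ay": 0.079, "az": -0.019},
{"tx": 0.61, "ty": 0.09, "tz": 0.75, "ax": 0.002, "ay": 0.079, "az": -0.019},
  max 24.1 deg/row 7.3
```

>>> {"api": "step_arm", "payload": {
  "moves": [
    {"tx": -0.79,"ty": 0,"tz": -0.61,"ax": 0,"ay": 0,"az": 0},
    {"tx": -0.79,"ty": 0,"tz": -0.61,"ax": 0,"ay": 0,"az": 0},
    {"tx": 0.51,"ty": -0.28,"tz": -0.78,"ax": 0.002,"ay": 0.079,"az": -0.019},
    {"tx": 0.61,"ty": -0.26,"tz": -0.71,"ax": 0.002,"ay": 0.079,"az": -0.019},
    {"tx": 0.7,"ty": -0.25,"tz": -0.63,"ax": 0.002,"ay": 0.079,"az": -0.019}
  ]
}}

```text
clock: 21.48
eef_pos: [482.2, -294.0, 84.2]
tcp_rot: [-3.069, 0.527, 1.34]
contact_force: [-0.8, 1.3, -1.7]
opening: 0.621
grasp_force: 52.5
```

>>> {"api": "step_arm", "payload": {
  "moves": [
    {"tx": 0.78,"ty": -0.23,"tz": -0.53,"ax": 0.002,"ay": 0.079,"az": -0.019},
    {"tx": 0.84,"ty": -0.2,"tz": -0.43,"ax": 0.002,"ay": 0.079,"az": -0.019},
    {"tx": 0.89,"ty": -0.18,"tz": -0.33,"ax": 0.002,"ay": 0.079,"az": -0.019},
    {"tx": 0.93,"ty": -0.15,"tz": -0.21,"ax": 0.002,"ay": 0.079,"az": -0.019},
    {"tx": 0.96,"ty": -0.12,"tz": -0.09,"ax": 0.002,"ay": 0.079,"az": -0.019}
  ]
}}

```text
clock: 22.1
eef_pos: [486.7, -173.8, 94.5]
tcp_rot: [-3.032, -0.105, 1.432]
contact_force: [0.0, -0.2, -1.9]
opening: 0.616
grasp_force: 52.6
```

>>> {"api": "step_arm", "payload": {
  "moves": [
    {"tx": 0.96,"ty": -0.1,"tz": 0.02,"ax": 0.002,"ay": 0.079,"az": -0.019},
    {"tx": 0.96,"ty": -0.07,"tz": 0.14,"ax": 0.002,"ay": 0.079,"az": -0.019},
    {"tx": 0.93,"ty": -0.04,"tz": 0.26,"ax": 0.002,"ay": 0.079,"az": -0.019},
    {"tx": 0.89,"ty": -0.01,"tz": 0.37,"ax": 0.002,"ay": 0.079,"az": -0.019},
    {"tx": 0.84,"ty": 0.02,"tz": 0.48,"ax": 0.002,"ay": 0.079,"az": -0.019}
  ]
}}

```text
clock: 22.72
eef_pos: [491.1, -53.9, 105.1]
tcp_rot: [-3.057, -0.737, 1.527]
contact_force: [-0.0, 0.5, -1.9]
opening: 0.622
grasp_force: 52.6
```

>>> {"api": "step_arm", "payload": {
  "moves": [
    {"tx": 0.77,"ty": 0.04,"tz": 0.58,"ax": 0.002,"ay": 0.079,"az": -0.019},
    {"tx": 0.7,"ty": 0.07,"tz": 0.67,"ax": 0.002,"ay": 0.079,"az": -0.019},
    {"tx": 0.61,"ty": 0.09,"tz": 0.75,"ax": 0.002,"ay": 0.079,"az": -0.019},
    {"tx": 0,"ty": 0,"tz": 0,"ax": 0,"ay": 0,"az": 0}
  ]
}}

```text
clock: 23.22
eef_pos: [492.9, 18.5, 110.0]
tcp_rot: [-3.136, -1.111, 1.641]
contact_force: [-0.8, -0.3, -1.7]
opening: 0.62
grasp_force: 52.9
```

```bash
python3 - <<'E'
from pl import *
st()
P,RF,c=place([7.4,0,25.9],94.4,63,gr(-45,-85),-52)
p,R=now(); js(p,R,P+[0,0,4],RF,3)
E
```

```text
{'clock': 23.225, 'qpos': [-0.479, 0.749, 1.879, 0.88, 1.415, -1.131], 'eef_pos': [492.857, 18.496, 109.957], 'tcp_rot': [-3.136, -1.111, 1.641], 'contact_force': [-0.798, -0.301, -1.693], 'opening': 0.62, 'grasp_force': 52.896}
{"tx": -0.71, "ty": 0.01, "tz": 0.35, "ax": 0, "ay": -0.002, "az": -0.001},
{"tx": -0.7, "ty": 0.01, "tz": 0.35, "ax": 0, "ay": -0.002, "az": -0.001},
{"tx": -0.7, "ty": 0.01, "tz": 0.36, "ax": 0, "ay": -0.002, "az": -0.001},
  max 19.7 deg/row 0.2
```

>>> {"api": "step_arm", "payload": {
  "moves": [
    {"tx": -0.7,"ty": 0.01,"tz": 0.35,"ax": 0,"ay": -0.002,"az": -0.001},
    {"tx": -0.7,"ty": 0.01,"tz": 0.35,"ax": 0,"ay": -0.002,"az": -0.001},
    {"tx": -0.7,"ty": 0.01,"tz": 0.35,"ax": 0,"ay": -0.002,"az": -0.001},
    {"tx": -0.09,"ty": 0,"tz": 0.045,"ax": 0,"ay": 0,"az": 0},
    {"tx": -0.09,"ty": 0,"tz": 0.045,"ax": 0,"ay": 0,"az": 0}
  ]
}}

```text
clock: 23.85
eef_pos: [494.6, 18.2, 47.6]
tcp_rot: [3.131, -1.101, 1.657]
contact_force: [0.1, -0.8, -1.8]
opening: 0.625
grasp_force: 52.9
```

>>> {"api": "step_arm", "payload": {
  "moves": [
    {"tx": 0,"ty": 0,"tz": 0,"ax": 0,"ay": 0,"az": 0},
    {"tx": 0,"ty": 0,"tz": 0,"ax": 0,"ay": 0,"az": 0}
  ]
}}

```text
clock: 24.1
eef_pos: [494.8, 18.1, 48.2]
tcp_rot: [3.129, -1.1, 1.658]
contact_force: [0.4, -0.1, -1.6]
opening: 0.62
grasp_force: 52.9
```

>>> {"api": "step_arm", "payload": {
  "moves": [
    {"tx": 0,"ty": 0,"tz": 0,"ax": 0,"ay": 0,"az": 0},
    {"tx": 0,"ty": 0,"tz": 0,"ax": 0,"ay": 0,"az": 0},
    {"tx": 0,"ty": 0,"tz": 0,"ax": 0,"ay": 0,"az": 0},
    {"tx": 0,"ty": 0,"tz": 0,"ax": 0,"ay": 0,"az": 0},
    {"tx": 0,"ty": 0,"tz": 0,"ax": 0,"ay": 0,"az": 0}
  ],
  "gripper": 0.9
}}

```text
clock: 24.72
eef_pos: [494.6, 18.2, 47.8]
tcp_rot: [3.13, -1.101, 1.657]
contact_force: [-0.4, 0.6, -0.3]
opening: 0.897
grasp_force: 0.0
```

```bash
python3 - <<'E'
from pl import *
st(); guides('top6')
for n,f in(('top','top0'),('top','top4'),('side','side1'),('side','side0')):
    z=np.load(f'pics/{f}.npz');C=cloud(n,z['d']).reshape(-1,3); col=z['p'].reshape(-1,3)
    near=(abs(C[:,0]-650)<90)&(abs(C[:,1]+190)<80); 
    for nm,lo,hi,cond in(('tab',125,160,col.min(1)>110),('foot',70,90,col.min(1)>110),('post',127,140,col.max(1)<90),('peg/tip',104,124,col.min(1)>110)):
        m=near&(C[:,2]>lo)&(C[:,2]<hi)&cond; Q=C[m]
        if len(Q): 
            (c,sz,a)=cv2.minAreaRect(Q[:,:2].astype(np.float32)); print(f,nm,len(Q),Q.mean(0).round(1),'zmax',Q[:,2].max().round(1),np.round(c,1),np.round(sz,1),round(a,1))
z=np.load('pics/top0.npz');p,d=z['p'],z['d']
cv2.imwrite('pics/mc.png',np.hstack([cv2.resize(p[155:220,345:415,::-1],(400,371),interpolation=cv2.INTER_CUBIC),cv2.resize(np.load('pics/side1.npz')['p'][210:280,345:405,::-1],(318,371),interpolation=cv2.INTER_CUBIC)]))
E
```

```text
{'clock': 24.725, 'qpos': [-0.476, 0.856, 1.861, 0.894, 1.348, -1.209], 'eef_pos': [494.62, 18.173, 47.803], 'tcp_rot': [3.13, -1.101, 1.657], 'contact_force': [-0.362, 0.587, -0.257], 'opening': 0.897, 'grasp_force': 0.0}
sil 248 [312. 238.] xyz 496.0 20.5 26.5 size 54 47 long dir 3.0
sil 268 [283. 242.] xyz 488.8 108.8 26.5 size 55 47 long dir 4.7
sil 274 [254. 245.] xyz 480.8 199.3 26.4 size 55 47 long dir 5.0
sil 268 [354. 388.] xyz 43.0 -96.6 12.8 size 82 37 long dir 24.3
top0 tab 43 [ 654.3 -191.7  143.8] zmax 148.9 [ 654.6 -192.2] [32.7 10.2] 81.7
top0 foot 57 [ 652.2 -188.    79.8] zmax 85.7 [ 654.7 -191.5] [43.4 42.5] 1.1
top0 post 36 [ 687.2 -194.7  132.8] zmax 139.9 [ 680.1 -192.2] [30.9 62.6] 84.2
top0 peg/tip 42 [ 651.3 -190.8  111.6] zmax 122.9 [ 651.5 -191.2] [ 6.8 75. ] 83.1
top4 tab 42 [ 654.4 -191.3  144.2] zmax 147.6 [ 654.6 -191.9] [32.7 10.1] 83.3
top4 foot 49 [ 651.9 -189.4   79. ] zmax 84.6 [ 653.8 -192.1] [43.2 40.6] 82.0
top4 post 50 [ 691.3 -194.7  133.4] zmax 139.9 [ 679.9 -191.6] [31.  62.9] 84.8
top4 peg/tip 39 [ 653.2 -190.8  112.1] zmax 121.6 [ 651.  -191.2] [ 6.8 75.7] 82.3
side1 tab 25 [ 657.8 -191.7  142.2] zmax 147.2 [ 679.  -190.7] [62.1 32.6] 1.7
side1 foot 65 [ 650.5 -195.2   78.1] zmax 83.9 [ 651.7 -194.4] [43.  45.8] 58.9
side1 post 38 [ 678.3 -199.9  131.5] zmax 138.4 [ 676.6 -198.4] [27.  59.1] 82.4
side1 peg/tip 38 [ 651.3 -192.3  109.7] zmax 120.1 [ 649.6 -195. ] [20.4 79.1] 78.5
side0 tab 23 [ 655.3 -192.1  143.8] zmax 148.4 [ 676.2 -188.1] [68.5 29.3] 9.5
side0 foot 60 [ 650.7 -196.    78. ] zmax 85.5 [ 651.4 -195.5] [38. 47.] 66.2
side0 post 49 [ 679.5 -199.2  131.9] zmax 139.6 [ 676.5 -198. ] [29.6 61. ] 83.2
side0 peg/tip 35 [ 650.1 -191.2  109.5] zmax 118.1 [ 649.1 -195. ] [21.4 75.4] 82.4
```

View pics/mc.png

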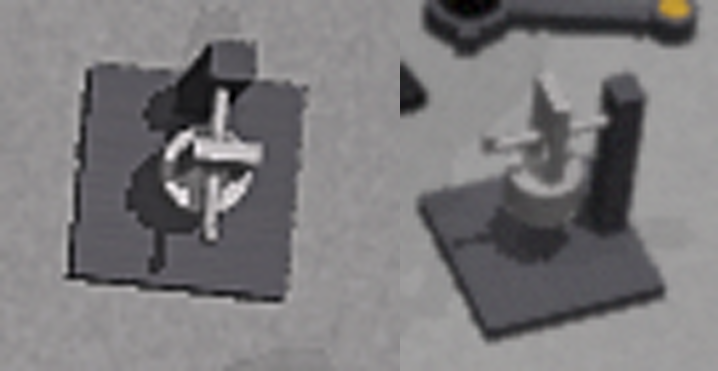

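The left half (top) shows the tab bar at crop (228,150), with the peg running down to (210,235). The right half (side) shows the tab at (548,125) and the post at (620,130). Both views agree on the tab: centre about (654.6,-192), top about z 145, width along 82.5°. Guide C has landed flat at (496,20).

```bash
python3 - <<'E'
from pl import *
p,R=now(); js(p+[0,0,50],R,[654.6,-192,215],tool(172.5,0),14)
E
```

```text
{"tx": 0.01, "ty": 0.41, "tz": -0.72, "ax": 0.034, "ay": -0.042, "az": -0.055},
{"tx": -0.07, "ty": 0.37, "tz": -0.73, "ax": 0.034, "ay": -0.042, "az": -0.055},
{"tx": -0.15, "ty": 0.32, "tz": -0.75, "ax": 0.034, "ay": -0.042, "az": -0.055},
{"tx": -0.22, "ty": 0.26, "tz": -0.75, "ax": 0.034, "ay": -0.042, "az": -0.055},
{"tx": -0.29, "ty": 0.2, "tz": -0.74, "ax": 0.034, "ay": -0.042, "az": -0.055},
{"tx": -0.36, "ty": 0.13, "tz": -0.73, "ax": 0.034, "ay": -0.042, "az": -0.055},
{"tx": -0.41, "ty": 0.06, "tz": -0.71, "ax": 0.034, "ay": -0.042, "az": -0.055},
{"tx": -0.46, "ty": -0.01, "tz": -0.69, "ax": 0.034, "ay": -0.042, "az": -0.055},
{"tx": -0.5, "ty": -0.09, "tz": -0.65, "ax": 0.034, "ay": -0.042, "az": -0.055},
{"tx": -0.53, "ty": -0.17, "tz": -0.61, "ax": 0.034, "ay": -0.042, "az": -0.055},
{"tx": -0.55, "ty": -0.25, "tz": -0.56, "ax": 0.034, "ay": -0.042, "az": -0.055},
{"tx": -0.56, "ty": -0.32, "tz": -0.51, "ax": 0.034, "ay": -0.042, "az": -0.055},
{"tx": -0.56, "ty": -0.4, "tz": -0.46, "ax": 0.034, "ay": -0.042, "az": -0.055},
{"tx": -0.55, "ty": -0.47, "tz": -0.4, "ax": 0.034, "ay": -0.042, "az": -0.055},
  max 15.0 deg/row 6.9
```

>>> {"api": "step_arm", "payload": {
  "moves": [
    {"tx": 0.89,"ty": 0,"tz": -0.45,"ax": 0,"ay": 0,"az": 0},
    {"tx": 0.89,"ty": 0,"tz": -0.45,"ax": 0,"ay": 0,"az": 0},
    {"tx": 0.01,"ty": 0.41,"tz": -0.72,"ax": 0.034,"ay": -0.042,"az": -0.055},
    {"tx": -0.07,"ty": 0.37,"tz": -0.73,"ax": 0.034,"ay": -0.042,"az": -0.055},
    {"tx": -0.15,"ty": 0.32,"tz": -0.75,"ax": 0.034,"ay": -0.042,"az": -0.055}
  ],
  "gripper": 0.75
}}

```text
clock: 25.4
eef_pos: [528.9, -27.4, 123.3]
tcp_rot: [2.931, -0.868, 2.088]
contact_force: [0.1, 0.4, 0.5]
opening: 0.752
grasp_force: 0.0
```

>>> {"api": "step_arm", "payload": {
  "moves": [
    {"tx": -0.22,"ty": 0.26,"tz": -0.75,"ax": 0.034,"ay": -0.042,"az": -0.055},
    {"tx": -0.29,"ty": 0.2,"tz": -0.74,"ax": 0.034,"ay": -0.042,"az": -0.055},
    {"tx": -0.36,"ty": 0.13,"tz": -0.73,"ax": 0.034,"ay": -0.042,"az": -0.055},
    {"tx": -0.41,"ty": 0.06,"tz": -0.71,"ax": 0.034,"ay": -0.042,"az": -0.055},
    {"tx": -0.46,"ty": -0.01,"tz": -0.69,"ax": 0.034,"ay": -0.042,"az": -0.055}
  ]
}}

```text
clock: 26.02
eef_pos: [585.5, -102.2, 165.3]
tcp_rot: [2.925, -0.448, 2.53]
contact_force: [1.0, -0.0, -0.2]
opening: 0.751
grasp_force: 0.0
```

>>> {"api": "step_arm", "payload": {
  "moves": [
    {"tx": -0.5,"ty": -0.09,"tz": -0.65,"ax": 0.034,"ay": -0.042,"az": -0.055},
    {"tx": -0.53,"ty": -0.17,"tz": -0.61,"ax": 0.034,"ay": -0.042,"az": -0.055},
    {"tx": -0.55,"ty": -0.25,"tz": -0.56,"ax": 0.034,"ay": -0.042,"az": -0.055},
    {"tx": -0.56,"ty": -0.32,"tz": -0.51,"ax": 0.034,"ay": -0.042,"az": -0.055},
    {"tx": -0.56,"ty": -0.4,"tz": -0.46,"ax": 0.034,"ay": -0.042,"az": -0.055}
  ]
}}

```text
clock: 26.65
eef_pos: [642.2, -177.1, 207.5]
tcp_rot: [3.097, -0.06, 2.925]
contact_force: [-0.4, 0.5, -0.7]
opening: 0.748
grasp_force: 0.0
```

>>> {"api": "step_arm", "payload": {
  "moves": [
    {"tx": -0.55,"ty": -0.47,"tz": -0.4,"ax": 0.034,"ay": -0.042,"az": -0.055},
    {"tx": 0,"ty": 0,"tz": 0,"ax": 0,"ay": 0,"az": 0},
    {"tx": 0,"ty": 0,"tz": 0,"ax": 0,"ay": 0,"az": 0}
  ]
}}

```text
clock: 27.02
eef_pos: [652.6, -191.3, 215.3]
tcp_rot: [-3.138, 0.003, 3.005]
contact_force: [-0.0, -0.6, 0.6]
opening: 0.746
grasp_force: 0.0
```

```bash
python3 - <<'E'
from pl import *
st(); guides('top7')
p,R=now(); T=tool(172.5,0); js(p,R,[654.6,-192,190],T,2); js(np.array([654.6,-192,190]),T,[654.6,-192,138],T,3)
z=np.load('pics/top7.npz')['p']; cv2.imwrite('pics/top7c.png',cv2.resize(z[150:280,180:420,::-1],None,fx=3.3,fy=3.3))
E
```

```text
{'clock': 27.025, 'qpos': [-0.286, 0.473, 1.546, -0.003, 1.119, -1.719], 'eef_pos': [652.61, -191.338, 215.251], 'tcp_rot': [-3.138, 0.003, 3.005], 'contact_force': [-0.001, -0.564, 0.638], 'opening': 0.746, 'grasp_force': 0.0}
sil 271 [312. 239.] xyz 495.6 20.4 26.5 size 54 47 long dir 4.9
sil 269 [283. 242.] xyz 488.8 108.8 27.1 size 55 47 long dir 4.7
sil 275 [254. 245.] xyz 480.8 199.3 26.6 size 55 47 long dir 5.0
{"tx": -0.04, "ty": -0, "tz": 0.5, "ax": -0.001, "ay": 0.001, "az": -0.002},
{"tx": -0.04, "ty": -0.01, "tz": 0.5, "ax": -0.001, "ay": 0.001, "az": -0.002},
  max 12.6 deg/row 0.2
{"tx": 0, "ty": -0, "tz": 0.69, "ax": 0, "ay": 0, "az": 0},
{"tx": 0, "ty": -0, "tz": 0.69, "ax": 0, "ay": 0, "az": 0},
{"tx": 0, "ty": -0, "tz": 0.69, "ax": 0, "ay": 0, "az": 0},
  max 17.3 deg/row 0.0
```

View pics/top7c.png

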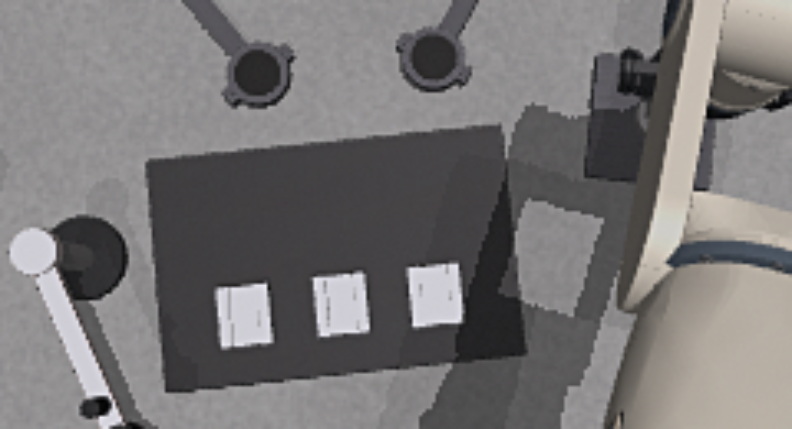

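All three plates lie on the granite at crop (244,315), (340,304) and (435,295), with both channel edges showing on each. I'll descend on the master.

>>> {"api": "step_arm", "payload": {
  "moves": [
    {"tx": -0.04,"ty": -0.01,"tz": 0.5,"ax": -0.001,"ay": 0.001,"az": -0.002},
    {"tx": -0.04,"ty": -0.01,"tz": 0.5,"ax": -0.001,"ay": 0.001,"az": -0.002},
    {"tx": 0,"ty": 0,"tz": 0.69,"ax": 0,"ay": 0,"az": 0},
    {"tx": 0,"ty": 0,"tz": 0.69,"ax": 0,"ay": 0,"az": 0},
    {"tx": 0,"ty": 0,"tz": 0.69,"ax": 0,"ay": 0,"az": 0}
  ]
}}

```text
clock: 27.7
eef_pos: [655.1, -192.7, 137.4]
tcp_rot: [-3.14, 0.002, 3.013]
contact_force: [-0.4, 0.4, 1.3]
opening: 0.754
grasp_force: 0.0
```

>>> {"api": "step_arm", "payload": {
  "moves": [
    {"tx": 0,"ty": 0,"tz": 0,"ax": 0,"ay": 0,"az": 0}
  ]
}}

```text
clock: 27.82
eef_pos: [654.4, -192.5, 137.0]
tcp_rot: [-3.14, -0.001, 3.013]
contact_force: [0.9, -0.2, -1.0]
opening: 0.746
grasp_force: 0.0
```

>>> {"api": "step_arm", "payload": {
  "moves": [
    {"tx": 0,"ty": 0,"tz": 0,"ax": 0,"ay": 0,"az": 0},
    {"tx": 0,"ty": 0,"tz": 0,"ax": 0,"ay": 0,"az": 0},
    {"tx": 0,"ty": 0,"tz": 0,"ax": 0,"ay": 0,"az": 0},
    {"tx": 0,"ty": 0,"tz": 0,"ax": 0,"ay": 0,"az": 0},
    {"tx": 0,"ty": 0,"tz": 0,"ax": 0,"ay": 0,"az": 0}
  ],
  "gripper": 0.2,
  "newtons": 60
}}

```text
clock: 28.45
eef_pos: [656.2, -192.9, 140.2]
tcp_rot: [-3.14, 0.005, 3.013]
contact_force: [0.4, 1.9, 5.7]
opening: 0.382
grasp_force: 59.9
```

```bash
python3 - <<'E'
from pl import *
st(); p,R=now(); print('granite target',gr(60,0))
p,d=grab('side','side4'); cv2.imwrite('pics/side4c.png',cv2.resize(p[190:290,320:440,::-1],None,fx=5,fy=5))
E
```

```text
{'clock': 28.45, 'qpos': [-0.287, 0.556, 1.591, -0.001, 0.989, -1.729], 'eef_pos': [656.245, -192.851, 140.156], 'tcp_rot': [-3.14, 0.005, 3.013], 'contact_force': [0.432, 1.868, 5.73], 'opening': 0.382, 'grasp_force': 59.866}
granite target [591.32316513 117.60314169]
```

View pics/side4c.png

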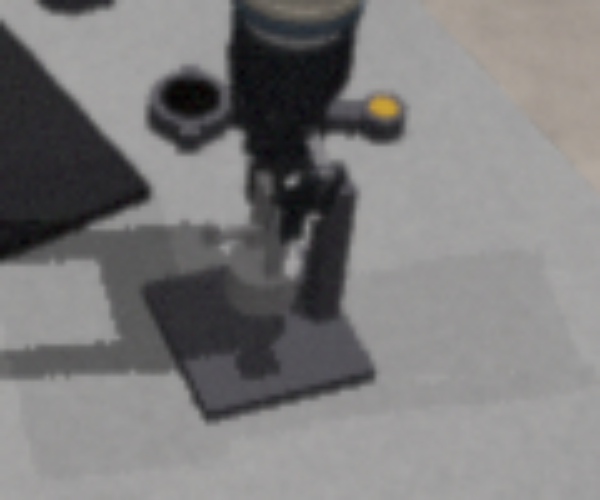

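The fingers hold the tab (crop 268,235), clear of the post. I'll lift and check the height.

>>> {"api": "step_arm", "payload": {
  "moves": [
    {"tx": 0,"ty": 0,"tz": -0.35,"ax": 0,"ay": 0,"az": 0},
    {"tx": 0,"ty": 0,"tz": -0.35,"ax": 0,"ay": 0,"az": 0},
    {"tx": 0,"ty": 0,"tz": 0,"ax": 0,"ay": 0,"az": 0}
  ]
}}

```text
clock: 28.88
eef_pos: [655.7, -193.0, 157.4]
tcp_rot: [-3.14, 0.004, 3.013]
contact_force: [0.3, -0.1, -2.9]
opening: 0.386
grasp_force: 59.8
```

```bash
python3 - <<'E'
from pl import *
st(); p,d=grab('side','side5'); C=cloud('side',d)
# foot points
for f in('side4','side5'):
    z=np.load(f'pics/{f}.npz');C=cloud('side',z['d']).reshape(-1,3);col=z['p'].reshape(-1,3)
    m=(abs(C[:,0]-655)<40)&(abs(C[:,1]+192)<40)&(C[:,2]>45)&(C[:,2]<105)&(col.min(1)>85); Q=C[m]; print(f,len(Q),Q.mean(0).round(1),np.percentile(Q[:,2],[5,50,90,98]).round(1))
E
```

```text
{'clock': 28.875, 'qpos': [-0.288, 0.537, 1.581, -0.002, 1.02, -1.729], 'eef_pos': [655.711, -193.002, 157.414], 'tcp_rot': [-3.14, 0.004, 3.013], 'contact_force': [0.307, -0.109, -2.858], 'opening': 0.386, 'grasp_force': 59.801}
side4 84 [ 651.5 -195.3   78.5] [ 72.4  77.6  81.6 102.2]
side5 73 [ 650.1 -197.7   94.4] [ 88.5  94.7  99.7 102.6]
```

>>> {"api": "step_arm", "payload": {
  "moves": [
    {"tx": 0.4,"ty": 0,"tz": 0,"ax": 0,"ay": 0,"az": 0},
    {"tx": 0.6,"ty": 0,"tz": 0,"ax": 0,"ay": 0,"az": 0},
    {"tx": 0.6,"ty": 0,"tz": 0,"ax": 0,"ay": 0,"az": 0},
    {"tx": 0.6,"ty": 0,"tz": 0,"ax": 0,"ay": 0,"az": 0},
    {"tx": 0.6,"ty": 0,"tz": 0,"ax": 0,"ay": 0,"az": 0}
  ]
}}

```text
clock: 29.55
eef_pos: [584.8, -183.7, 156.5]
tcp_rot: [-3.14, 0.003, 3.013]
contact_force: [-0.6, -0.9, -3.3]
opening: 0.386
grasp_force: 59.8
```

>>> {"api": "step_arm", "payload": {
  "moves": [
    {"tx": 0.6,"ty": 0,"tz": 0,"ax": 0,"ay": 0,"az": 0},
    {"tx": 0.6,"ty": 0,"tz": 0,"ax": 0,"ay": 0,"az": 0},
    {"tx": 0,"ty": 0,"tz": 0,"ax": 0,"ay": 0,"az": 0}
  ]
}}

```text
clock: 29.92
eef_pos: [555.0, -179.8, 156.4]
tcp_rot: [-3.14, 0.002, 3.013]
contact_force: [0.1, -0.6, -3.9]
opening: 0.387
grasp_force: 59.8
```

```bash
python3 - <<'E'
from pl import *
st(); p,R=now(); g=gr(60,-10); T=tool(172.5,0); print(g)
js(p,R,p+[0,0,15],T,1); q=np.r_[g,p[2]+15]; js(p+[0,0,15],T,q,T,14); js(q,T,np.r_[g,110],T,4)
E
```

```text
{'clock': 29.925, 'qpos': [-0.315, 0.401, 1.812, -0.002, 0.927, -1.757], 'eef_pos': [555.041, -179.808, 156.367], 'tcp_rot': [-3.14, 0.002, 3.013], 'contact_force': [0.114, -0.563, -3.872], 'opening': 0.387, 'grasp_force': 59.803}
[592.09035541 107.63261417]
{"tx": -0, "ty": -0, "tz": -0.6, "ax": -0.001, "ay": 0.001, "az": 0.002},
  max 15.0 deg/row 0.2
{"tx": 0, "ty": 0.83, "tz": 0, "ax": 0, "ay": 0, "az": 0},
{"tx": 0, "ty": 0.83, "tz": 0, "ax": 0, "ay": 0, "az": 0},
{"tx": 0, "ty": 0.83, "tz": 0, "ax": 0, "ay": 0, "az": 0},
{"tx": 0, "ty": 0.83, "tz": 0, "ax": 0, "ay": 0, "az": 0},
{"tx": 0, "ty": 0.83, "tz": 0, "ax": 0, "ay": 0, "az": 0},
{"tx": 0, "ty": 0.83, "tz": 0, "ax": 0, "ay": 0, "az": 0},
{"tx": 0, "ty": 0.83, "tz": 0, "ax": 0, "ay": 0, "az": 0},
{"tx": 0, "ty": 0.83, "tz": 0, "ax": 0, "ay": 0, "az": 0},
{"tx": 0, "ty": 0.83, "tz": 0, "ax": 0, "ay": 0, "az": 0},
{"tx": 0, "ty": 0.83, "tz": 0, "ax": 0, "ay": 0, "az": 0},
{"tx": 0, "ty": 0.83, "tz": 0, "ax": 0, "ay": 0, "az": 0},
{"tx": 0, "ty": 0.83, "tz": 0, "ax": 0, "ay": 0, "az": 0},
{"tx": 0, "ty": 0.83, "tz": 0, "ax": 0, "ay": 0, "az": 0},
{"tx": 0, "ty": 0.83, "tz": 0, "ax": 0, "ay": 0, "az": 0},
  max 20.5 deg/row 0.0
{"tx": 0, "ty": -0, "tz": 0.61, "ax": 0, "ay": 0, "az": 0},
{"tx": 0, "ty": -0, "tz": 0.61, "ax": 0, "ay": 0, "az": 0},
{"tx": 0, "ty": -0, "tz": 0.61, "ax": 0, "ay": 0, "az": 0},
{"tx": 0, "ty": -0, "tz": 0.61, "ax": 0, "ay": 0, "az": 0},
  max 15.3 deg/row 0.0
```

>>> {"api": "step_arm", "payload": {
  "moves": [
    {"tx": 0,"ty": 0.4,"tz": 0,"ax": 0,"ay": 0,"az": 0},
    {"tx": 0,"ty": 0.8,"tz": 0,"ax": 0,"ay": 0,"az": 0},
    {"tx": 0,"ty": 0.8,"tz": 0,"ax": 0,"ay": 0,"az": 0},
    {"tx": 0,"ty": 0.8,"tz": 0,"ax": 0,"ay": 0,"az": 0},
    {"tx": 0,"ty": 0.8,"tz": 0,"ax": 0,"ay": 0,"az": 0}
  ]
}}

```text
clock: 30.55
eef_pos: [568.0, -88.9, 156.1]
tcp_rot: [-3.14, 0.003, 3.014]
contact_force: [0.2, 0.7, -3.1]
opening: 0.387
grasp_force: 60.0
```

>>> {"api": "step_arm", "payload": {
  "moves": [
    {"tx": 0,"ty": 0.8,"tz": 0,"ax": 0,"ay": 0,"az": 0},
    {"tx": 0,"ty": 0.8,"tz": 0,"ax": 0,"ay": 0,"az": 0},
    {"tx": 0,"ty": 0.8,"tz": 0,"ax": 0,"ay": 0,"az": 0},
    {"tx": 0,"ty": 0.8,"tz": 0,"ax": 0,"ay": 0,"az": 0},
    {"tx": 0,"ty": 0.8,"tz": 0,"ax": 0,"ay": 0,"az": 0}
  ]
}}

```text
clock: 31.18
eef_pos: [580.7, 9.7, 156.0]
tcp_rot: [-3.14, 0.003, 3.013]
contact_force: [0.4, -0.8, -2.7]
opening: 0.384
grasp_force: 60.0
```

>>> {"api": "step_arm", "payload": {
  "moves": [
    {"tx": 0,"ty": 0.8,"tz": 0,"ax": 0,"ay": 0,"az": 0},
    {"tx": 0,"ty": 0.8,"tz": 0,"ax": 0,"ay": 0,"az": 0},
    {"tx": 0,"ty": 0.8,"tz": 0,"ax": 0,"ay": 0,"az": 0},
    {"tx": 0,"ty": 0.8,"tz": 0,"ax": 0,"ay": 0,"az": 0},
    {"tx": 0,"ty": 0.4,"tz": 0,"ax": 0,"ay": 0,"az": 0}
  ]
}}

```text
clock: 31.8
eef_pos: [592.2, 99.1, 155.8]
tcp_rot: [-3.14, 0.003, 3.014]
contact_force: [-0.2, -0.1, -3.4]
opening: 0.386
grasp_force: 60.0
```

>>> {"api": "step_arm", "payload": {
  "moves": [
    {"tx": 0,"ty": 0,"tz": 0.4,"ax": 0,"ay": 0,"az": 0},
    {"tx": 0,"ty": 0,"tz": 0.5,"ax": 0,"ay": 0,"az": 0},
    {"tx": 0,"ty": 0,"tz": 0.5,"ax": 0,"ay": 0,"az": 0},
    {"tx": 0,"ty": 0,"tz": 0.3,"ax": 0,"ay": 0,"az": 0},
    {"tx": 0,"ty": 0,"tz": 0,"ax": 0,"ay": 0,"az": 0}
  ]
}}

```text
clock: 32.42
eef_pos: [591.7, 97.2, 112.4]
tcp_rot: [-3.139, 0.001, 3.013]
contact_force: [-0.2, -0.1, -2.2]
opening: 0.385
grasp_force: 60.0
```

```bash
python3 - <<'E'
from pl import *
st(); p,d=grab('side','side6')
C=cloud('side',d).reshape(-1,3);col=p.reshape(-1,3); q,R=now()
m=(abs(C[:,0]-q[0])<40)&(abs(C[:,1]-q[1])<40)&(C[:,2]>20)&(C[:,2]<90)&(col.min(1)>85)&(np.ptp(col.astype(int),axis=1)<20); Q=C[m]; print(len(Q),Q.mean(0).round(1),np.percentile(Q[:,2],[5,50,90,98]).round(1))
E
```

```text
{'clock': 32.425, 'qpos': [0.162, 0.482, 1.801, -0.003, 0.858, -1.278], 'eef_pos': [591.653, 97.248, 112.433], 'tcp_rot': [-3.139, 0.001, 3.013], 'contact_force': [-0.192, -0.148, -2.185], 'opening': 0.385, 'grasp_force': 59.985}
58 [586.6  94.7  49.8] [43.7 50.2 54.  56.5]
```

>>> {"api": "step_arm", "payload": {
  "moves": [
    {"tx": 0,"ty": 0,"tz": 0.12,"ax": 0,"ay": 0,"az": 0},
    {"tx": 0,"ty": 0,"tz": 0.06,"ax": 0,"ay": 0,"az": 0},
    {"tx": 0,"ty": 0,"tz": 0,"ax": 0,"ay": 0,"az": 0}
  ]
}}

```text
clock: 32.85
eef_pos: [592.1, 97.6, 108.9]
tcp_rot: [-3.14, 0.003, 3.013]
contact_force: [-0.0, 0.7, -3.1]
opening: 0.385
grasp_force: 60.0
```

>>> {"api": "step_arm", "payload": {
  "moves": [
    {"tx": 0,"ty": 0,"tz": 0.04,"ax": 0,"ay": 0,"az": 0},
    {"tx": 0,"ty": 0,"tz": 0,"ax": 0,"ay": 0,"az": 0}
  ]
}}

```text
clock: 33.1
eef_pos: [592.1, 97.6, 107.8]
tcp_rot: [-3.14, 0.003, 3.013]
contact_force: [-0.2, 0.6, -3.4]
opening: 0.382
grasp_force: 60.0
```

>>> {"api": "step_arm", "payload": {
  "moves": [
    {"tx": 0,"ty": 0,"tz": 0.04,"ax": 0,"ay": 0,"az": 0},
    {"tx": 0,"ty": 0,"tz": 0,"ax": 0,"ay": 0,"az": 0}
  ]
}}

```text
clock: 33.35
eef_pos: [592.1, 97.6, 106.8]
tcp_rot: [-3.14, 0.002, 3.013]
contact_force: [-0.8, -0.7, -2.6]
opening: 0.388
grasp_force: 60.0
```

>>> {"api": "step_arm", "payload": {
  "moves": [
    {"tx": 0,"ty": 0,"tz": 0.04,"ax": 0,"ay": 0,"az": 0},
    {"tx": 0,"ty": 0,"tz": 0,"ax": 0,"ay": 0,"az": 0}
  ]
}}

```text
clock: 33.6
eef_pos: [592.4, 97.7, 106.6]
tcp_rot: [-3.14, 0.003, 3.013]
contact_force: [-2.5, 0.2, 4.6]
opening: 0.386
grasp_force: 61.0
```

>>> {"api": "step_arm", "payload": {
  "moves": [
    {"tx": 0,"ty": 0,"tz": 0.04,"ax": 0,"ay": 0,"az": 0},
    {"tx": 0,"ty": 0,"tz": 0,"ax": 0,"ay": 0,"az": 0}
  ]
}}

```text
clock: 33.85
eef_pos: [592.5, 97.7, 106.6]
tcp_rot: [-3.14, 0.003, 3.013]
contact_force: [-5.4, -0.7, 14.4]
opening: 0.387
grasp_force: 62.0
```

>>> {"api": "step_arm", "payload": {
  "moves": [
    {"tx": 0,"ty": 0,"tz": -0.05,"ax": 0,"ay": 0,"az": 0},
    {"tx": 0,"ty": 0,"tz": 0,"ax": 0,"ay": 0,"az": 0}
  ]
}}

```text
clock: 34.1
eef_pos: [592.5, 97.6, 106.6]
tcp_rot: [-3.14, 0.003, 3.013]
contact_force: [-2.0, -0.0, 6.9]
opening: 0.387
grasp_force: 61.1
```

>>> {"api": "step_arm", "payload": {
  "moves": [
    {"tx": 0,"ty": 0,"tz": 0,"ax": 0,"ay": 0,"az": 0},
    {"tx": 0,"ty": 0,"tz": 0,"ax": 0,"ay": 0,"az": 0},
    {"tx": 0,"ty": 0,"tz": 0,"ax": 0,"ay": 0,"az": 0},
    {"tx": 0,"ty": 0,"tz": 0,"ax": 0,"ay": 0,"az": 0}
  ],
  "gripper": 0.75
}}

```text
clock: 34.6
eef_pos: [592.1, 97.6, 106.0]
tcp_rot: [-3.14, 0.002, 3.013]
contact_force: [-0.1, 0.1, 0.5]
opening: 0.752
grasp_force: 0.0
```

>>> {"api": "step_arm", "payload": {
  "moves": [
    {"tx": 0,"ty": 0,"tz": -0.4,"ax": 0,"ay": 0,"az": 0},
    {"tx": 0,"ty": 0,"tz": -0.8,"ax": 0,"ay": 0,"az": 0},
    {"tx": 0,"ty": 0,"tz": -1,"ax": 0,"ay": 0,"az": 0},
    {"tx": 0,"ty": 0,"tz": -1,"ax": 0,"ay": 0,"az": 0},
    {"tx": 0,"ty": 0,"tz": -1,"ax": 0,"ay": 0,"az": 0}
  ]
}}

```text
clock: 35.22
eef_pos: [592.0, 97.8, 212.7]
tcp_rot: [-3.14, 0.003, 3.013]
contact_force: [1.2, -0.2, 0.2]
opening: 0.75
grasp_force: 0.0
```

>>> {"api": "step_arm", "payload": {
  "moves": [
    {"tx": 0,"ty": 0,"tz": -1,"ax": 0,"ay": 0,"az": 0},
    {"tx": 0,"ty": 0,"tz": -1,"ax": 0,"ay": 0,"az": 0},
    {"tx": 0,"ty": 0,"tz": 0,"ax": 0,"ay": 0,"az": 0}
  ]
}}

```text
clock: 35.6
eef_pos: [592.9, 98.1, 263.7]
tcp_rot: [-3.141, 0.007, 3.013]
contact_force: [-0.2, -0.7, -0.9]
opening: 0.748
grasp_force: 0.0
```

```bash
python3 - <<'E'
from pl import *
st(); 
for n in('top','side'):
    p,d=grab(n,n+'8'); C=cloud(n,d).reshape(-1,3);col=p.reshape(-1,3)
    for nm,x,y,w_,lo,hi,c in(('tab',592,98,30,95,125,col.min(1)>90),('foot',592,98,35,35,60,col.min(1)>90),('pin',414,293,30,175,225,col.max(1)<80),('piv',538,351,25,160,200,col.min(1)>150),('pin0',414,293,30,195,225,col.max(1)<255)):
        m=(abs(C[:,0]-x)<w_)&(abs(C[:,1]-y)<w_)&(C[:,2]>lo)&(C[:,2]<hi)&c; Q=C[m]
        if len(Q): print(n,nm,len(Q),Q.mean(0).round(1),Q.min(0).round(1),Q.max(0).round(1))
z=np.load('pics/top8.npz')['p']; cv2.imwrite('pics/top8c.png',cv2.resize(z[170:310,160:360,::-1],None,fx=4,fy=4,interpolation=cv2.INTER_CUBIC))
E
```

```text
{'clock': 35.6, 'qpos': [0.163, 0.306, 1.683, -0.003, 1.146, -1.279], 'eef_pos': [592.932, 98.108, 263.73], 'tcp_rot': [-3.141, 0.007, 3.013], 'contact_force': [-0.172, -0.733, -0.911], 'opening': 0.748, 'grasp_force': 0.0}
top tab 3 [586.9  84.4 110.2] [585.7  83.5 107.5] [589.1  86.2 113.2]
top foot 64 [578.9  93.8  45.5] [569.8  74.8  40.2] [594.4 114.6  52.3]
top pin 44 [410.8 294.2 199.7] [403.3 288.8 178.3] [417.8 304.3 209.7]
top piv 170 [536.3 351.8 170.4] [513.1 333.  161. ] [557.  371.5 176.7]
top pin0 33 [410.  295.8 205.8] [403.3 289.2 198.3] [416.6 304.3 209.7]
side tab 17 [591.   99.4 107.7] [585.1  85.3 101.7] [595.2 115.9 111.2]
side foot 64 [588.6  94.   44.1] [568.   72.9  37.7] [611.7 118.9  59. ]
side pin 34 [409.3 292.6 192.3] [403.2 284.1 175.2] [416.1 298.4 206.7]
side piv 56 [535.3 351.2 169. ] [513.7 328.  161.8] [556.5 372.8 178.6]
side pin0 22 [410.2 295.9 202.7] [402.8 288.7 195.3] [416.1 309.3 209.8]
```

View pics/top8c.png

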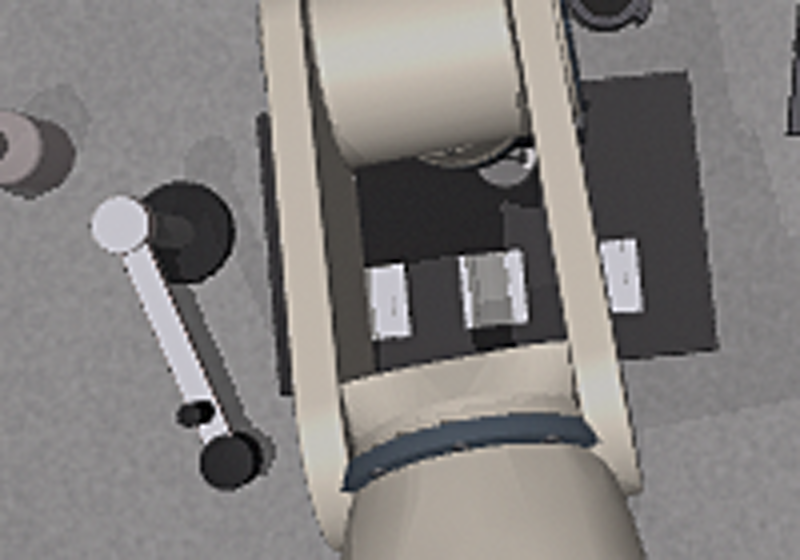

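The master stands upright on the granite at about (591,98), with its foot visible at crop (508,165) and its top near z 110. The three plates are unmoved. From both views the camera arm's pin is at (410,296) and its pivot at (536,351.5), so it sits at about 0.34 rad.

```bash
python3 - <<'E'
from pl import *
p,R=now(); q=np.array([410.2,296,262.]);
rv=(R.inv()*tool(23.8,0)).as_rotvec(degrees=True);print(rv)
js(p,R,q,tool(23.8,0),16); js(q,tool(23.8,0),q*[1,1,0]+[0,0,204],tool(23.8,0),3)
E
```

```text
[  0.17142119   0.18653541 148.85591581]
{"tx": 0.51, "ty": 0.43, "tz": -0, "ax": 0, "ay": 0, "az": 0.103},
{"tx": 0.58, "ty": 0.34, "tz": -0, "ax": 0, "ay": 0, "az": 0.103},
{"tx": 0.62, "ty": 0.25, "tz": -0, "ax": 0, "ay": 0, "az": 0.103},
{"tx": 0.66, "ty": 0.14, "tz": -0, "ax": 0, "ay": 0, "az": 0.103},
{"tx": 0.67, "ty": 0.03, "tz": -0, "ax": 0, "ay": 0, "az": 0.103},
{"tx": 0.67, "ty": -0.07, "tz": -0, "ax": 0, "ay": 0, "az": 0.103},
{"tx": 0.65, "ty": -0.18, "tz": -0, "ax": 0, "ay": 0, "az": 0.103},
{"tx": 0.61, "ty": -0.28, "tz": -0, "ax": 0, "ay": 0, "az": 0.103},
{"tx": 0.56, "ty": -0.38, "tz": -0, "ax": 0, "ay": 0, "az": 0.103},
{"tx": 0.49, "ty": -0.46, "tz": -0, "ax": 0, "ay": 0, "az": 0.103},
{"tx": 0.41, "ty": -0.54, "tz": -0, "ax": 0, "ay": 0, "az": 0.103},
{"tx": 0.31, "ty": -0.59, "tz": -0, "ax": 0, "ay": 0, "az": 0.103},
{"tx": 0.21, "ty": -0.64, "tz": -0, "ax": 0, "ay": 0, "az": 0.103},
{"tx": 0.11, "ty": -0.66, "tz": -0, "ax": 0, "ay": 0, "az": 0.103},
{"tx": -0, "ty": -0.67, "tz": -0, "ax": 0, "ay": 0, "az": 0.103},
{"tx": -0.11, "ty": -0.66, "tz": -0, "ax": 0, "ay": 0, "az": 0.103},
  max 12.4 deg/row 9.3
{"tx": 0, "ty": -0, "tz": 0.77, "ax": 0, "ay": 0, "az": 0},
{"tx": 0, "ty": -0, "tz": 0.77, "ax": 0, "ay": 0, "az": 0},
{"tx": 0, "ty": -0, "tz": 0.77, "ax": 0, "ay": 0, "az": 0},
  max 19.3 deg/row 0.0
```

>>> {"api": "step_arm", "payload": {
  "moves": [
    {"tx": 0.51,"ty": 0.43,"tz": 0,"ax": 0,"ay": 0,"az": 0.103},
    {"tx": 0.58,"ty": 0.34,"tz": 0,"ax": 0,"ay": 0,"az": 0.103},
    {"tx": 0.62,"ty": 0.25,"tz": 0,"ax": 0,"ay": 0,"az": 0.103},
    {"tx": 0.66,"ty": 0.14,"tz": 0,"ax": 0,"ay": 0,"az": 0.103},
    {"tx": 0.67,"ty": 0.03,"tz": 0,"ax": 0,"ay": 0,"az": 0.103}
  ],
  "gripper": 0.55
}}

```text
clock: 36.33
eef_pos: [533.8, 159.7, 259.5]
tcp_rot: [-3.14, 0.002, 2.199]
contact_force: [0.6, -0.4, 0.2]
opening: 0.552
grasp_force: 0.0
```

>>> {"api": "step_arm", "payload": {
  "moves": [
    {"tx": 0.67,"ty": -0.07,"tz": 0,"ax": 0,"ay": 0,"az": 0.103},
    {"tx": 0.65,"ty": -0.18,"tz": 0,"ax": 0,"ay": 0,"az": 0.103},
    {"tx": 0.61,"ty": -0.28,"tz": 0,"ax": 0,"ay": 0,"az": 0.103},
    {"tx": 0.56,"ty": -0.38,"tz": 0,"ax": 0,"ay": 0,"az": 0.103},
    {"tx": 0.49,"ty": -0.46,"tz": 0,"ax": 0,"ay": 0,"az": 0.103}
  ]
}}

```text
clock: 36.95
eef_pos: [477.0, 221.7, 259.3]
tcp_rot: [3.141, 0.003, 1.39]
contact_force: [-0.3, 0.3, 0.9]
opening: 0.549
grasp_force: 0.0
```

>>> {"api": "step_arm", "payload": {
  "moves": [
    {"tx": 0.41,"ty": -0.54,"tz": 0,"ax": 0,"ay": 0,"az": 0.103},
    {"tx": 0.31,"ty": -0.59,"tz": 0,"ax": 0,"ay": 0,"az": 0.103},
    {"tx": 0.21,"ty": -0.64,"tz": 0,"ax": 0,"ay": 0,"az": 0.103},
    {"tx": 0.11,"ty": -0.66,"tz": 0,"ax": 0,"ay": 0,"az": 0.103},
    {"tx": 0,"ty": -0.67,"tz": 0,"ax": 0,"ay": 0,"az": 0.103}
  ]
}}

```text
clock: 37.58
eef_pos: [420.0, 283.1, 259.1]
tcp_rot: [3.139, 0.001, 0.581]
contact_force: [0.2, -0.1, 0.6]
opening: 0.552
grasp_force: 0.0
```

>>> {"api": "step_arm", "payload": {
  "moves": [
    {"tx": -0.11,"ty": -0.66,"tz": 0,"ax": 0,"ay": 0,"az": 0.103},
    {"tx": 0,"ty": 0,"tz": 0,"ax": 0,"ay": 0,"az": 0},
    {"tx": 0,"ty": 0,"tz": 0,"ax": 0,"ay": 0,"az": 0}
  ]
}}

```text
clock: 37.95
eef_pos: [409.5, 294.9, 259.7]
tcp_rot: [3.138, -0.0, 0.429]
contact_force: [-1.1, -0.7, -1.1]
opening: 0.55
grasp_force: 0.0
```

```bash
python3 - <<'E'
from pl import *
st(); guides('top9'); p,R=now(); q=np.array([410.2,296,204.]);js(p,R,q,tool(23.8,0),4)
z=np.load('pics/top9.npz');C=cloud('top',z['d']).reshape(-1,3);col=z['p'].reshape(-1,3)
m=(abs(C[:,0]-591)<30)&(abs(C[:,1]-98)<30)&(C[:,2]>35); Q=C[m]; print('master',len(Q),Q[Q[:,2]>95].mean(0).round(1),Q[:,2].max())
E
```

```text
{'clock': 37.95, 'qpos': [0.623, 0.162, 1.882, -0.004, 1.098, 1.767], 'eef_pos': [409.507, 294.895, 259.662], 'tcp_rot': [3.138, -0.0, 0.429], 'contact_force': [-1.111, -0.66, -1.055], 'opening': 0.55, 'grasp_force': 0.0}
sil 272 [312. 239.] xyz 495.6 20.4 26.3 size 54 47 long dir 4.9
sil 267 [283. 242.] xyz 488.8 108.8 26.3 size 55 47 long dir 4.7
sil 273 [254. 245.] xyz 480.8 199.3 26.3 size 55 47 long dir 5.0
{"tx": 0.01, "ty": -0.01, "tz": 0.56, "ax": 0.001, "ay": -0, "az": 0.002},
{"tx": 0.01, "ty": -0.01, "tz": 0.56, "ax": 0.001, "ay": -0, "az": 0.002},
{"tx": 0.01, "ty": -0.01, "tz": 0.56, "ax": 0.001, "ay": -0, "az": 0.002},
{"tx": 0.01, "ty": -0.01, "tz": 0.56, "ax": 0.001, "ay": -0, "az": 0.002},
  max 14.0 deg/row 0.2
master 193 [589.7  96.7 109.9] 116.11457592878992
```

>>> {"api": "step_arm", "payload": {
  "moves": [
    {"tx": 0.01,"ty": -0.01,"tz": 0.56,"ax": 0.001,"ay": 0,"az": 0.002},
    {"tx": 0.01,"ty": -0.01,"tz": 0.56,"ax": 0.001,"ay": 0,"az": 0.002},
    {"tx": 0.01,"ty": -0.01,"tz": 0.56,"ax": 0.001,"ay": 0,"az": 0.002},
    {"tx": 0.01,"ty": -0.01,"tz": 0.56,"ax": 0.001,"ay": 0,"az": 0.002},
    {"tx": 0,"ty": 0,"tz": 0,"ax": 0,"ay": 0,"az": 0}
  ]
}}

```text
clock: 38.62
eef_pos: [409.5, 296.2, 202.8]
tcp_rot: [-3.139, 0.001, 0.412]
contact_force: [0.3, -0.3, -0.5]
opening: 0.546
grasp_force: 0.0
```

>>> {"api": "step_arm", "payload": {
  "moves": [
    {"tx": 0,"ty": 0,"tz": 0,"ax": 0,"ay": 0,"az": 0},
    {"tx": 0,"ty": 0,"tz": 0,"ax": 0,"ay": 0,"az": 0},
    {"tx": 0,"ty": 0,"tz": 0,"ax": 0,"ay": 0,"az": 0}
  ],
  "gripper": 0.24,
  "newtons": 20
}}

```text
clock: 39.0
eef_pos: [410.3, 296.8, 204.7]
tcp_rot: [-3.138, -0.002, 0.412]
contact_force: [0.3, 0.3, -0.5]
opening: 0.241
grasp_force: 0.0
```

>>> {"api": "step_arm", "payload": {
  "moves": [
    {"tx": 0.02,"ty": 0.48,"tz": 0,"ax": 0,"ay": 0,"az": -0.055},
    {"tx": 0.02,"ty": 0.48,"tz": 0,"ax": 0,"ay": 0,"az": -0.055},
    {"tx": 0.02,"ty": 0.48,"tz": 0,"ax": 0,"ay": 0,"az": -0.055},
    {"tx": 0.02,"ty": 0.48,"tz": 0,"ax": 0,"ay": 0,"az": -0.055}
  ]
}}

```text
clock: 39.5
eef_pos: [436.7, 256.7, 204.5]
tcp_rot: [-3.139, -0.003, 0.761]
contact_force: [0.4, 1.1, -0.3]
opening: 0.237
grasp_force: 0.5
```

```bash
cat > arm.py <<'E'
from pl import *
import sys
st(); p,d=grab('top',sys.argv[1]); C=cloud('top',d).reshape(-1,3);col=p.reshape(-1,3)
P=np.array([536,351.5]); m=(C[:,2]>158)&(C[:,2]<172)&(col.min(1)>140)&(np.hypot(*(C[:,:2]-P).T)<125)&(np.hypot(*(C[:,:2]-P).T)>30)
Q=C[m,:2]-P; a=np.degrees(np.arctan2(Q[:,1],Q[:,0]))%360; print('arm',len(Q),'angle',np.median(a).round(1),'swing deg',(np.median(a)-184.4).round(1))
q,R=now(); v=q[:2]-P; print('tool radius',np.hypot(*v).round(1),'ang',(np.degrees(np.arctan2(v[1],v[0]))%360).round(1))
E
python3 arm.py top10
```

```text
{'clock': 39.5, 'qpos': [0.526, 0.229, 1.936, 0.004, 0.974, 1.334], 'eef_pos': [436.744, 256.736, 204.454], 'tcp_rot': [-3.139, -0.003, 0.761], 'contact_force': [0.39, 1.094, -0.348], 'opening': 0.237, 'grasp_force': 0.528}
arm 1 angle 241.1 swing deg 56.7
tool radius 137.2 ang 224.1
```

>>> {"api": "step_arm", "payload": {
  "moves": [
    {"tx": 0.02,"ty": 0.48,"tz": 0,"ax": 0,"ay": 0,"az": -0.055},
    {"tx": 0.02,"ty": 0.48,"tz": 0,"ax": 0,"ay": 0,"az": -0.055},
    {"tx": 0.02,"ty": 0.48,"tz": 0,"ax": 0,"ay": 0,"az": -0.055},
    {"tx": 0.02,"ty": 0.48,"tz": 0,"ax": 0,"ay": 0,"az": -0.055},
    {"tx": 0.02,"ty": 0.48,"tz": 0,"ax": 0,"ay": 0,"az": -0.055}
  ]
}}

```text
clock: 40.17
eef_pos: [485.8, 223.2, 204.1]
tcp_rot: [-3.14, -0.003, 1.191]
contact_force: [0.1, 0.9, 0.3]
opening: 0.24
grasp_force: 0.5
```

>>> {"api": "step_arm", "payload": {
  "moves": [
    {"tx": 0.02,"ty": 0.48,"tz": 0,"ax": 0,"ay": 0,"az": -0.055},
    {"tx": 0.02,"ty": 0.48,"tz": 0,"ax": 0,"ay": 0,"az": -0.055},
    {"tx": 0.02,"ty": 0.48,"tz": 0,"ax": 0,"ay": 0,"az": -0.055},
    {"tx": 0.02,"ty": 0.48,"tz": 0,"ax": 0,"ay": 0,"az": -0.055}
  ]
}}

```text
clock: 40.67
eef_pos: [532.4, 213.3, 204.0]
tcp_rot: [-3.141, -0.004, 1.537]
contact_force: [-1.6, 1.3, -0.7]
opening: 0.244
grasp_force: 0.5
```

```bash
python3 arm.py top11
```

```text
{'clock': 40.675, 'qpos': [0.376, 0.329, 1.795, 0.004, 1.016, 0.408], 'eef_pos': [532.445, 213.278, 204.026], 'tcp_rot': [-3.141, -0.004, 1.537], 'contact_force': [-1.609, 1.281, -0.696], 'opening': 0.244, 'grasp_force': 0.522}
arm 0 angle nan swing deg nan
tool radius 138.1 ang 269.2
  return _methods._mean(a, axis=axis, dtype=dtype,
  ret = ret.dtype.type(ret / rcount)
```

Near the stop now, so I'll take small steps and watch the force.

>>> {"api": "step_arm", "payload": {
  "moves": [
    {"tx": 0.01,"ty": 0.24,"tz": 0,"ax": 0,"ay": 0,"az": -0.028},
    {"tx": 0.01,"ty": 0.24,"tz": 0,"ax": 0,"ay": 0,"az": -0.028},
    {"tx": 0,"ty": 0,"tz": 0,"ax": 0,"ay": 0,"az": 0}
  ]
}}

```text
clock: 41.1
eef_pos: [544.4, 213.7, 204.0]
tcp_rot: [3.141, -0.004, 1.621]
contact_force: [-0.1, -0.0, -0.3]
opening: 0.241
grasp_force: 0.0
```

>>> {"api": "step_arm", "payload": {
  "moves": [
    {"tx": 0,"ty": 0.08,"tz": 0,"ax": 0,"ay": 0,"az": 0},
    {"tx": 0,"ty": 0,"tz": 0,"ax": 0,"ay": 0,"az": 0}
  ]
}}

```text
clock: 41.35
eef_pos: [546.3, 213.7, 203.9]
tcp_rot: [-3.141, -0.004, 1.622]
contact_force: [-0.3, -0.2, 1.9]
opening: 0.235
grasp_force: 0.2
```

>>> {"api": "step_arm", "payload": {
  "moves": [
    {"tx": 0,"ty": 0.06,"tz": 0,"ax": 0,"ay": 0,"az": 0},
    {"tx": 0,"ty": 0,"tz": 0,"ax": 0,"ay": 0,"az": 0}
  ]
}}

```text
clock: 41.6
eef_pos: [548.0, 213.7, 203.9]
tcp_rot: [-3.142, -0.004, 1.623]
contact_force: [0.1, -0.1, 0.2]
opening: 0.239
grasp_force: 0.3
```

>>> {"api": "step_arm", "payload": {
  "moves": [
    {"tx": 0,"ty": 0.06,"tz": 0,"ax": 0,"ay": 0,"az": 0},
    {"tx": 0,"ty": 0,"tz": 0,"ax": 0,"ay": 0,"az": 0}
  ]
}}

```text
clock: 41.85
eef_pos: [549.6, 213.8, 203.9]
tcp_rot: [3.141, -0.004, 1.623]
contact_force: [-0.5, -1.0, 0.6]
opening: 0.244
grasp_force: 0.1
```

>>> {"api": "step_arm", "payload": {
  "moves": [
    {"tx": 0,"ty": 0.06,"tz": 0,"ax": 0,"ay": 0,"az": 0},
    {"tx": 0,"ty": 0,"tz": 0,"ax": 0,"ay": 0,"az": 0}
  ]
}}

```text
clock: 42.1
eef_pos: [551.1, 213.9, 203.9]
tcp_rot: [3.141, -0.004, 1.623]
contact_force: [-0.1, 0.1, 0.2]
opening: 0.242
grasp_force: 0.1
```

>>> {"api": "step_arm", "payload": {
  "moves": [
    {"tx": 0,"ty": 0.06,"tz": 0,"ax": 0,"ay": 0,"az": 0},
    {"tx": 0,"ty": 0,"tz": 0,"ax": 0,"ay": 0,"az": 0}
  ]
}}

```text
clock: 42.35
eef_pos: [551.3, 213.9, 203.8]
tcp_rot: [-3.139, -0.003, 1.623]
contact_force: [-6.5, -0.7, 2.9]
opening: 0.241
grasp_force: 3.0
```

>>> {"api": "step_arm", "payload": {
  "moves": [
    {"tx": 0,"ty": 0.06,"tz": 0,"ax": 0,"ay": 0,"az": 0},
    {"tx": 0,"ty": 0,"tz": 0,"ax": 0,"ay": 0,"az": 0}
  ]
}}

```text
clock: 42.6
eef_pos: [551.5, 213.9, 203.7]
tcp_rot: [-3.136, -0.003, 1.623]
contact_force: [-11.8, 0.3, 7.2]
opening: 0.239
grasp_force: 5.9
```

There's a firm stop at 12 N. I'll ease back slightly, open, and go straight up.

>>> {"api": "step_arm", "payload": {
  "moves": [
    {"tx": 0,"ty": -0.12,"tz": 0,"ax": 0,"ay": 0,"az": 0},
    {"tx": 0,"ty": 0,"tz": 0,"ax": 0,"ay": 0,"az": 0}
  ]
}}

```text
clock: 42.85
eef_pos: [551.2, 214.0, 204.0]
tcp_rot: [3.141, -0.004, 1.623]
contact_force: [-2.3, -0.0, -0.8]
opening: 0.238
grasp_force: 0.8
```

>>> {"api": "step_arm", "payload": {
  "moves": [
    {"tx": 0,"ty": 0,"tz": 0,"ax": 0,"ay": 0,"az": 0},
    {"tx": 0,"ty": 0,"tz": 0,"ax": 0,"ay": 0,"az": 0},
    {"tx": 0,"ty": 0,"tz": 0,"ax": 0,"ay": 0,"az": 0}
  ],
  "gripper": 0.6
}}

```text
clock: 43.22
eef_pos: [551.1, 213.9, 203.9]
tcp_rot: [3.142, -0.004, 1.623]
contact_force: [-0.4, -0.2, -0.8]
opening: 0.599
grasp_force: 0.0
```

>>> {"api": "step_arm", "payload": {
  "moves": [
    {"tx": 0,"ty": 0,"tz": -0.5,"ax": 0,"ay": 0,"az": 0},
    {"tx": 0,"ty": 0,"tz": -1,"ax": 0,"ay": 0,"az": 0},
    {"tx": 0,"ty": 0,"tz": -1,"ax": 0,"ay": 0,"az": 0},
    {"tx": 0,"ty": 0,"tz": -1,"ax": 0,"ay": 0,"az": 0},
    {"tx": -1,"ty": -0.5,"tz": -0.5,"ax": 0,"ay": 0,"az": 0}
  ]
}}

```text
clock: 43.85
eef_pos: [540.8, 188.8, 306.3]
tcp_rot: [3.138, -0.005, 1.625]
contact_force: [0.0, -0.3, -0.7]
opening: 0.604
grasp_force: 0.0
```

>>> {"api": "step_arm", "payload": {
  "moves": [
    {"tx": -1,"ty": -1,"tz": 0,"ax": 0,"ay": 0,"az": 0},
    {"tx": -1,"ty": -1,"tz": 0,"ax": 0,"ay": 0,"az": 0},
    {"tx": -1,"ty": -1,"tz": 0,"ax": 0,"ay": 0,"az": 0},
    {"tx": -1,"ty": -1,"tz": 0,"ax": 0,"ay": 0,"az": 0},
    {"tx": -1,"ty": -1,"tz": 0,"ax": 0,"ay": 0,"az": 0}
  ]
}}

```text
clock: 44.48
eef_pos: [420.9, 55.8, 304.3]
tcp_rot: [3.14, -0.004, 1.623]
contact_force: [0.4, 0.2, 0.5]
opening: 0.601
grasp_force: 0.0
```

>>> {"api": "step_arm", "payload": {
  "moves": [
    {"tx": -1,"ty": -0.5,"tz": 0,"ax": 0,"ay": 0,"az": 0},
    {"tx": -1,"ty": -0.5,"tz": 0,"ax": 0,"ay": 0,"az": 0},
    {"tx": -1,"ty": -0.5,"tz": 0,"ax": 0,"ay": 0,"az": 0},
    {"tx": -1,"ty": 0,"tz": 0,"ax": 0,"ay": 0,"az": 0},
    {"tx": -1,"ty": 0,"tz": 0,"ax": 0,"ay": 0,"az": 0}
  ]
}}

```text
clock: 45.1
eef_pos: [390.7, -71.1, 304.0]
tcp_rot: [3.14, -0.003, 1.623]
contact_force: [0.1, -0.1, -0.1]
opening: 0.6
grasp_force: 0.0
```

>>> {"api": "step_arm", "payload": {
  "moves": [
    {"tx": -1,"ty": 0,"tz": 0,"ax": 0,"ay": 0,"az": 0},
    {"tx": -1,"ty": 0,"tz": 0,"ax": 0,"ay": 0,"az": 0},
    {"tx": -1,"ty": 0,"tz": 0,"ax": 0,"ay": 0,"az": 0},
    {"tx": -1,"ty": 0,"tz": 0,"ax": 0,"ay": 0,"az": 0},
    {"tx": 0,"ty": 0,"tz": 0,"ax": 0,"ay": 0,"az": 0}
  ]
}}

```text
clock: 45.72
eef_pos: [396.0, -171.2, 303.3]
tcp_rot: [3.141, -0.003, 1.621]
contact_force: [-0.2, 1.2, 0.5]
opening: 0.605
grasp_force: 0.0
```

```bash
python3 arm.py top12; python3 - <<'E'
from pl import *
guides('top13'); z=np.load('pics/top13.npz'); p=z['p']; C=cloud('top',z['d']).reshape(-1,3); col=p.reshape(-1,3)
for nm,x,y,w_,lo,hi in(('tab',591,98,30,95,130),('foot',591,98,35,35,60),('pin',547,212,30,185,225)):
    m=(abs(C[:,0]-x)<w_)&(abs(C[:,1]-y)<w_)&(C[:,2]>lo)&(C[:,2]<hi); Q=C[m]
    if len(Q): print(nm,len(Q),Q.mean(0).round(1),Q.min(0).round(1),Q.max(0).round(1))
cv2.imwrite('pics/top13c.png',cv2.resize(p[110:310,140:440,::-1],None,fx=2.6,fy=2.6,interpolation=cv2.INTER_CUBIC))
E
```

```text
{'clock': 45.725, 'qpos': [-0.414, -0.007, 1.965, 0.003, 1.184, -0.465], 'eef_pos': [396.041, -171.24, 303.307], 'tcp_rot': [3.141, -0.003, 1.621], 'contact_force': [-0.244, 1.206, 0.461], 'opening': 0.605, 'grasp_force': 0.0}
arm 238 angle 276.3 swing deg 91.9
tool radius 540.4 ang 255.0
sil 271 [312. 239.] xyz 495.6 20.4 26.5 size 54 47 long dir 4.9
sil 268 [283. 242.] xyz 488.8 108.8 26.9 size 55 47 long dir 4.7
sil 272 [253. 245.] xyz 480.8 199.4 26.1 size 55 47 long dir 5.0
sil 267 [345. 378.] xyz 73.2 -70.6 13.1 size 103 44 long dir 42.9
tab 47 [589.6  96.6 109. ] [583.5  80.6  95.6] [595.4 113.4 115.9]
foot 137 [588.2  95.3  45.3] [567.1  74.7  37.5] [613.4 118.2  55.4]
pin 35 [549.2 212.  204.8] [541.6 205.4 189.5] [556.9 220.2 211. ]
```

View pics/top13c.png

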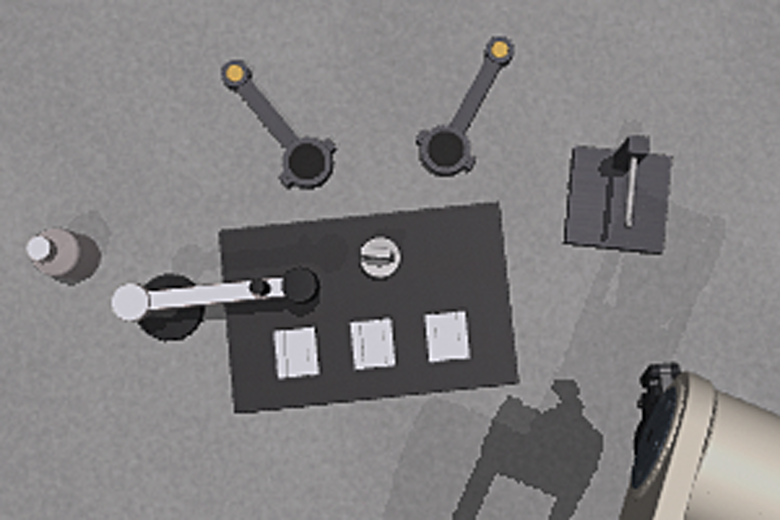

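The last picture shows the plates at crop (296,352), (372,344) and (447,336), the master upright at (380,258), and the camera arm seated over the granite. The rods and bottle are undisturbed, so I'm handing the job in.

```bash
python3 -c "
from h import *
print(workorder.sign_off())"
```

```text
the job is handed in; nothing more can be done
None
```

The job is handed in: all three guide plates lie flat on the granite with the channel up, the master stands upright beside them, and the camera arm is seated at its end stop (about 46 s on the clock). The sign-off gave no verdict.

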